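# Take the spent filter cartridge out of its quick coupler

### The arm

A 7-joint arm with a two-finger parallel gripper is mounted at the origin on a cart in front of the work surface, level with it; the furniture and walls round the work are solid. World frame = base frame: x ahead of the robot, y to its left, z up, the work surface at z = 0. Lengths are in m, angles in rad, forces in N, time in s.
With the tool pointing down it reaches from about 0.425 to 0.925 m from the base axis. Payload 6.8 kg.
Tool frame: the origin (TCP) lies at the very end of the fingers, on their centre line; the grasp point (between the pads) lies 19 mm behind it; y points along the fingers, z is the direction in which the jaws open and shut, and the axes are right-handed (so a half turn about y gives the same grasp; the last joint's range is limited). The gripper opens to 85 mm and grips with 20 to 120 N. Pads are 22 mm wide; open, the fingers measure 114 mm over their backs; the gripper's body (76 mm by 85 mm) begins 54 mm behind the grasp point. The pads swing forward as they close: fully open they stand 13 mm farther back than shut.
Start: joints at [1.225, 0.477, 0.022, 1.555, -0.011, 1.109, -0.083], TCP at [0.159, -0.656, 0.2] pointing down, gripper open.
Joint ranges: [-2.96, 2.96], [-0.34, 2.1], [-1.41, 1.46], [0.24, 2.44], [-1.37, 4.51], [0.17, 1.92], [-2.96, 2.96]. Speed limits (rad/s): [2.39, 2.39, 3.14, 3.14, 3.14, 3.14, 3.14].

### API

Orientations are given as a rotation vector (axis times angle).
In Python, from bench import r gives the robot as it stands.
- The arm moves only by the tool drive_tool, never from a script. Its argument "series" is a list of rows, each a list of 7 numbers: the shift along the tool's x, y, z in mm, then the turn, a rotation vector about the tool's x, y, z in degrees, then the finger opening in mm, from 0 to 85.4. In form: [[tx, ty, tz, wx, wy, wz, grip], ...]. A call has 1 to 5 rows; each row is the pose to reach, as a shift and turn from the pose measured when the call began, along the tool's axes at that moment; what a row does not reach only later rows make up. A row lasts 1/10 s, in which the tool goes at most 50 mm and 8.59 degrees, less where a joint would pass 70% of its speed; a pose out of reach is approached as far as the arm can. A call with a gripper value outside its range is refused whole. The fingers move at their own pace and stop on an object; "squeeze" is the grip in N (left out, the last holds). Time passes only in rows, so rows that repeat a pose let the fingers close. It gives the time, the measured TCP pose, the force and the opening at its end, in the units of the state.
- r.get_obs(): the state, without advancing time (a new reading comes with each control period).
- r.grab_frame(name): name is "scene" or "side" or "wrist"; returns a dict with "frame" (400x640x3 uint8, blue, green, red), "intrinsics" (3x3 intrinsics, pixels), "distortion" ([k1, k2, p1, p2, k3] as OpenCV has them; the pictures are not rectified), "rvec" (rotation vector, rad) and "tvec" (3), from world to camera coordinates, as OpenCV has them. Camera axes: x right, y down, z forward; pixel columns grow to the right and rows downward; lengths in m; the calibration is good to about 2 mm. A picture is of the moment at which its call begins. There is no depth.
- r.hand_in(): hands the job in, once; it reports no verdict.
The state is a dict: "clock": time; "joints": joint angles; "qvel": joint speeds; "tau": joint torques, N m; "tcp_pos": TCP position; "orientation": TCP orientation; "contact_force": force on the tool from outside, world axes, zero at the start; "moment": the same for the moment, N m; "grip_width": finger opening in m.
Only numpy, scipy, OpenCV 4.12 (cv2) and the standard library are available. Lean on these libraries where they do the work, as an engineer would, in place of code of your own. Each camera call takes 0.05 s, during which the arm holds its last target.

### The job

The red-capped filter cartridge is spent: pull its coupler's spring collar up, turn it counterclockwise (seen from above) to the yellow mark and let it drop into the released notch, then lift the cartridge out and stand it upright on the floor of the blue tray, beside the petri dish. Then pull that empty coupler's collar up again, turn it back to the white mark and let it drop fully home, locked. Leave the green-capped cartridge locked in its coupler and do not knock or shift the glassware and other things around.

Things in the scene. Friction and masses are not known exactly. Their poses are not given: they have to be found in the camera images.
- coupler_red: upright quick coupler (mm) of the red-capped cartridge, fixed: dark round foot (diameter 72, 10 high; brass hose barb to 46 from the axis along -x, 22 high), socket tube (diameter 36, top at height 76) and round it a knurled spring collar, diameter 56. Origin: centre of the underside, z up, x to the white mark on the foot (locked); yellow mark (released) 60 degrees counterclockwise from above.
- red_collar (a point): point on the red coupler's axis at mid height of its collar (steel ring 56 mm in diameter, 30 tall, at heights 46 to 76 when down); rises and turns with the collar; x points to the collar's yellow pointer stripe. Grip it across any diameter; the seated cartridge stands up through it to 39 above this point.
- red_collar_lift (a joint): how far the spring collar of the red coupler is pulled up (m): 0 fully down, 0.012 at its stop. The spring pushes it down with about 5 N at rest and 9 N at the stop. Only above 0.009 do its teeth clear the wall between the locked and released notches.
- red_collar_turn (a joint): turn of the red coupler's collar (rad), counterclockwise seen from above is positive: 0 to 0.07 locked, 0.98 to 1.05 released; end stops at 0 and 1.05. Pulled up it turns easily; let go at either end it springs down into the notch and stays.
- cartridge_red: filter cartridge (mm), 70 tall, 80 g: white stem diameter 26, two grey ears (46 tip to tip along y, 8 wide, at 28 to 33), red round cap diameter 26 at 50 to 70 as grip. Origin: centre of its underside, z up. Starts seated at height 30, ears in slots of the tube (2 mm play), so it cannot turn. Locked, the collar's tabs lie over the ears; released, it lifts straight out, free of the tube 50 up.
- coupler_green: upright quick coupler (mm) of the green-capped cartridge, fixed: dark round foot (diameter 72, 10 high; brass hose barb to 46 from the axis along -x, 22 high), socket tube (diameter 36, top at height 76) and round it a knurled spring collar, diameter 56. Origin: centre of the underside, z up, x to the white mark on the foot (locked); yellow mark (released) 60 degrees counterclockwise from above.
- green_collar (a point): point on the green coupler's axis at mid height of its collar (steel ring 56 mm in diameter, 30 tall, at heights 46 to 76 when down); rises and turns with the collar; x points to the collar's yellow pointer stripe. Grip it across any diameter; the seated cartridge stands up through it to 39 above this point.
- green_collar_lift (a joint): how far the spring collar of the green coupler is pulled up (m): 0 fully down, 0.012 at its stop. The spring pushes it down with about 5 N at rest and 9 N at the stop. Only above 0.009 do its teeth clear the wall between the locked and released notches.
- green_collar_turn (a joint): turn of the green coupler's collar (rad), counterclockwise seen from above is positive: 0 to 0.07 locked, 0.98 to 1.05 released; end stops at 0 and 1.05. Pulled up it turns easily; let go at either end it springs down into the notch and stays.
- cartridge_green: filter cartridge (mm), 70 tall, 80 g: white stem diameter 26, two grey ears (46 tip to tip along y, 8 wide, at 28 to 33), green round cap diameter 26 at 50 to 70 as grip. Origin: centre of its underside, z up. Starts seated at height 30, ears in slots of the tube (2 mm play), so it cannot turn. Locked, the collar's tabs lie over the ears; released, it lifts straight out, free of the tube 50 up.
- tray: low blue open tray (mm), fixed, 100 (x) by 150 (y), 22 high, walls and floor 4 thick. Origin: centre of its underside; z up.
- petri_0: closed whitish petri dish lying in the tray, diameter 63 mm, 15 mm high. Origin: centre of its underside. It leaves at least 39 mm of the tray's length free on one side.
- beaker_left: empty glass beaker (mm), 74 by 82 with spout, 93 high, standing between the couplers; bystander. Origin: centre of its underside.
- dropper_bottle_0: amber dropper bottle, diameter 34 mm, 107 mm high; bystander. Origin: centre of its underside.
- vial_1: small glass vial with a blue cap, diameter 21 mm, 52 mm high; bystander. Origin: centre of its underside.
- vial_2: small glass vial with a black cap, diameter 21 mm, 52 mm high; bystander. Origin: centre of its underside.
- pipette_bulb: dark red rubber pipette bulb, diameter 50 mm, 72 mm high, standing; bystander. Origin: centre of its underside.

How it is judged:
On the way, in this order (a step that is already met when the one before it is completed fails the run):
1. the collar of the red-capped cartridge's coupler is pulled up clear of its notch, the cartridge still seated (value of joint red_collar_lift above 0.007 m and horizontal distance between cartridge_red and coupler_red below 0.006 m and z of cartridge_red in the frame of coupler_red below 0.036 m), for 0.1 s.
2. that collar is turned to the released notch and has dropped home, the cartridge still seated (value of joint red_collar_lift below 0.002 m and value of joint red_collar_turn above 0.95 rad and horizontal distance between cartridge_red and coupler_red below 0.006 m and z of cartridge_red in the frame of coupler_red below 0.036 m), for 0.2 s.
3. the red-capped cartridge stands upright on the tray's floor, at rest (x of cartridge_red in the frame of tray between -0.046 and 0.046 m and y of cartridge_red in the frame of tray between -0.071 and 0.071 m and z of cartridge_red in the frame of tray below 0.009 m and angle between cartridge_red's own z axis and vertical below 0.12 rad and linear speed of cartridge_red below 0.02 m/s), for 0.2 s.
4. that collar is pulled up clear of its notch again (value of joint red_collar_lift above 0.007 m), for 0.1 s.
At the end, for the whole second after the job is handed in: The red-capped cartridge stands upright (within 0.12 rad) and at rest on the floor of the blue tray, within its walls and beside the petri dish, and the collar of its empty coupler is back in the locked notch (turn below 0.10 rad) and fully down (within 2 mm) (all of step 3 and value of joint red_collar_lift below 0.002 m and value of joint red_collar_turn below 0.1 rad); the robot touches nothing.
It fails at once if the green-capped cartridge's coupler is worked or its cartridge shifted by more than 10 mm (value of joint green_collar_lift above 0.006 m or value of joint green_collar_turn above 0.15 rad or distance of cartridge_green from where it was at the start of the episode above 0.01 m).
It fails at once if the petri dish is shifted by more than 20 mm or another bystander by more than 30 mm, or one is tipped over (distance of petri_0 from where it was at the start of the episode above 0.02 m or distance of any of beaker_left, dropper_bottle_0, vial_1, vial_2, pipette_bulb from where it was at the start of the episode above 0.03 m or angle between any of petri_0, beaker_left, dropper_bottle_0, vial_1, vial_2, pipette_bulb's own z axis and vertical above 0.5 rad).
It also fails if it takes over 64 s, if anything falls off the work surface, if the arm or the gripper's body presses on something with over 40 N, if the wrist force passes 120 N, or if a joint passes its speed limit or range.

## Working session

There is one attempt and no reset: what is moved stays moved. The work goes in short steps, Python scripts to look and compute and a tool call to move; the robot and the scene stay as the last step left them, time stands still between calls to the robot, and variables do not carry over. Pictures are saved under pics/ and viewed, and the job is handed in when it is done.

Besides the shell and the picture viewer there is one more tool, called after ">>>" as a command line: name --pt "numbers of a row" for each row, then --argument value for the rest. drive_tool: Moves the arm, as the interface text tells. Its arguments: {"type":"object","properties":{"series":{"type":"array","items":{"type":"array","items":{"type":"number"}}},"squeeze":{"type":"number"}},"required":["series"]}

```bash
ls; mkdir -p pics; python3 - <<'E'
from bench import r
import cv2
print(r.get_obs())
for n in ["scene","side","wrist"]:
    d=r.grab_frame(n); cv2.imwrite(f"pics/{n}0.png",d["frame"]); print(n,d["intrinsics"],d["distortion"],d["rvec"],d["tvec"])
E
```

```text
pics
{'clock': 0.0, 'joints': array([ 1.22490799,  0.47779434,  0.02233553,  1.55647958, -0.01148628,
        1.10934233, -0.08311674]), 'qvel': array([ 0.00079034,  0.0013915 ,  0.00136499, -0.00170081,  0.00084383,
       -0.00021811,  0.00075516]), 'tau': array([ 5.06067718e-04, -5.96454334e+01,  1.60783555e+00, -2.81194675e+01,
        1.24022673e-02,  9.36268450e-03, -2.46285578e-05]), 'tcp_pos': array([ 0.15881546, -0.65535072,  0.19901772]), 'orientation': array([-0.25072016,  2.09734166, -2.09342089]), 'contact_force': array([ 0.18126337, -0.17745485, -0.56807485]), 'moment': array([ 0.01047241,  0.00117916, -0.03104075]), 'grip_width': 0.08507041228868081}
scene [[500.14869702   0.         316.79570834]
 [  0.         500.14869702 207.34230626]
 [  0.           0.           1.        ]] [-0.04461213  0.          0.          0.          0.        ] [ 2.31133982 -0.61478887  0.25613784] [-0.44098923  0.26364806  1.21256669]
side [[505.14487701   0.         326.39462193]
 [  0.         505.14487701 193.05032825]
 [  0.           0.           1.        ]] [-0.07071831  0.          0.          0.          0.        ] [ 0.61242468 -2.29360334  1.53383317] [0.45012232 0.14449187 1.10022436]
wrist [[305.28698081   0.         314.80681779]
 [  0.         305.28698081 193.40639951]
 [  0.           0.           1.        ]] [-0.04387057  0.          0.          0.          0.        ] [-2.26267131  1.77762479  0.28771298] [-0.67487735 -0.04208438  0.37934077]
```

View pics/scene0.png

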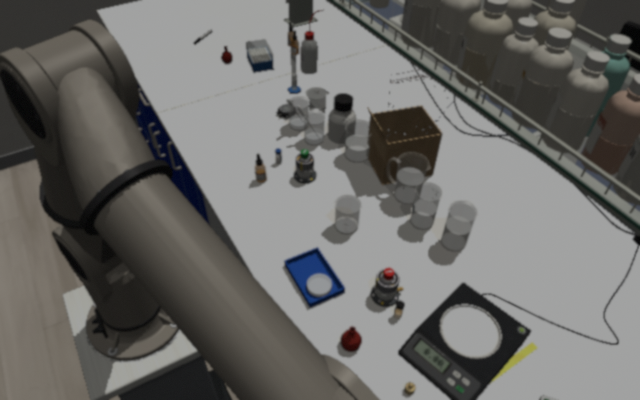

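View pics/side0.png

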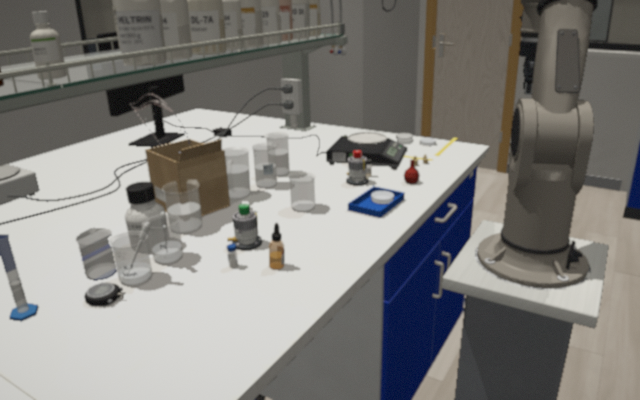

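View pics/wrist0.png

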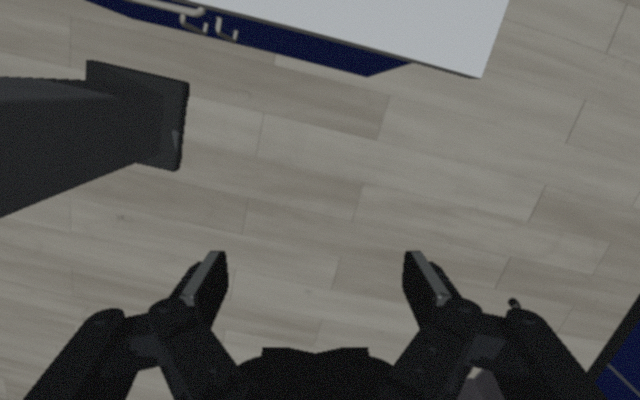

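The scene view shows the red cap at (389,273), the green cap at (304,154), the tray at about (314,278) with the dish at (320,287), the bulb at (351,341) and a vial at (399,310). The side view shows the red cap at (357,154).

```bash
cat > h.py <<'E'
import numpy as np, cv2
from scipy.spatial.transform import Rotation as R
from bench import r
def grab(n,save=None):
    d=r.grab_frame(n)
    if save: cv2.imwrite(f"pics/{save}.png",d["frame"])
    return d
def ray(d,uv):
    p=cv2.undistortPoints(np.array([[uv]],float),d["intrinsics"],np.array(d["distortion"]))[0,0]
    M=cv2.Rodrigues(np.array(d["rvec"]))[0]; o=-M.T@np.array(d["tvec"]).ravel()
    v=M.T@np.array([p[0],p[1],1]); return o,v/np.linalg.norm(v)
def plane(d,uv,z):
    o,v=ray(d,uv); return o+v*(z-o[2])/v[2]
def tri(d1,u1,d2,u2):
    o1,v1=ray(d1,u1);o2,v2=ray(d2,u2)
    s=np.linalg.lstsq(np.c_[v1,-v2],o2-o1,rcond=None)[0]
    a=o1+v1*s[0];b=o2+v2*s[1]; return (a+b)/2,np.linalg.norm(a-b)
def proj(d,p):
    return cv2.projectPoints(np.array([p],float),np.array(d["rvec"]),np.array(d["tvec"]),d["intrinsics"],np.array(d["distortion"]))[0][0,0]
def blobs(img,lo,hi,roi=None,mina=15):
    h=cv2.cvtColor(img,cv2.COLOR_BGR2HSV)
    if lo[0]>hi[0]:
        m=cv2.inRange(h,(lo[0],lo[1],lo[2]),(180,hi[1],hi[2]))|cv2.inRange(h,(0,lo[1],lo[2]),tuple(hi))
    else: m=cv2.inRange(h,tuple(lo),tuple(hi))
    n,l,s,c=cv2.connectedComponentsWithStats(m)
    return [(s[i].tolist(),c[i].round(1).tolist()) for i in range(1,n) if s[i][4]>=mina and (roi is None or (roi[0]<c[i][0]<roi[2] and roi[1]<c[i][1]<roi[3]))]
E
python3 - <<'E'
from h import *
s=grab("scene");t=grab("side")
for n,d in (("sc",s),("si",t)):
    print(n,"red",blobs(d["frame"],(170,120,60),(8,255,255)))
    print(n,"green",blobs(d["frame"],(45,80,40),(80,255,255)))
    print(n,"blue",blobs(d["frame"],(105,150,60),(125,255,255),mina=30))
for n,d,roi in (("sc",s,(270,230,450,370)),("si",t,(290,120,470,230))):
    x0,y0,x1,y1=roi
    c=d["frame"][y0:y1,x0:x1]; cv2.imwrite(f"pics/crop_{n}.png",cv2.resize(c,None,fx=4,fy=4,interpolation=cv2.INTER_CUBIC))
E
```

```text
sc red [([306, 32, 7, 4, 26], [309.0, 33.6]), ([383, 268, 11, 9, 60], [388.0, 272.8]), ([343, 329, 8, 9, 25], [346.0, 333.4]), ([349, 330, 12, 14, 84], [354.9, 338.8])]
sc green [([301, 150, 7, 6, 32], [304.1, 152.9]), ([456, 385, 8, 8, 37], [459.4, 388.7])]
sc blue [([286, 253, 57, 51, 1031], [309.8, 274.2])]
si red [([353, 150, 9, 8, 59], [356.9, 153.1]), ([405, 161, 13, 22, 162], [411.3, 174.3])]
si green [([70, 81, 18, 4, 20], [78.8, 82.6]), ([45, 87, 14, 3, 15], [51.6, 87.9]), ([0, 96, 13, 3, 17], [5.6, 97.0]), ([239, 205, 10, 9, 74], [243.8, 209.2])]
si blue [([628, 148, 12, 61, 380], [635.5, 186.7]), ([381, 171, 94, 229, 10792], [420.9, 297.8]), ([350, 189, 53, 27, 571], [372.9, 204.5]), ([12, 312, 23, 7, 43], [21.8, 316.0])]
```

View pics/crop_sc.png

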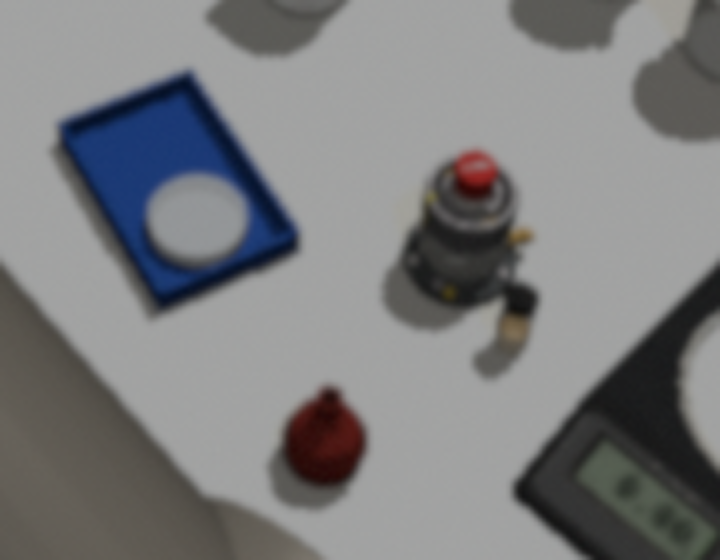

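View pics/crop_si.png

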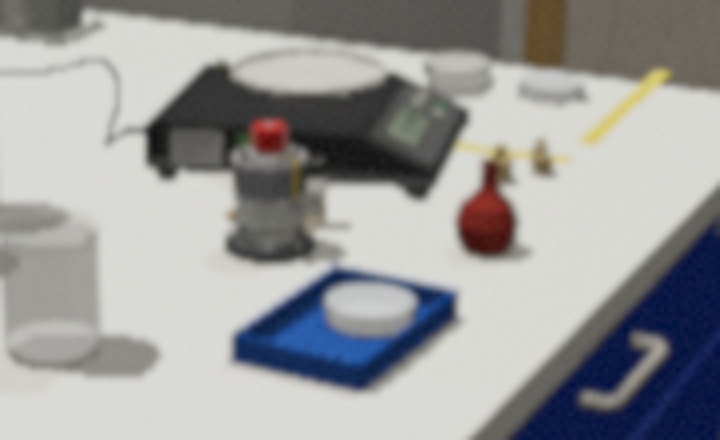

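```bash
python3 - <<'E'
from h import *
np.set_printoptions(precision=4,suppress=True)
s=grab("scene");t=grab("side")
print("cap tri",tri(s,(388,272.8),t,(356.9,153.1)), plane(s,(388,272.8),.092),plane(t,(356.9,153.1),.092))
print("grn tri",tri(s,(304.1,152.9),t,(243.8,209.2)))
c=[plane(s,u,.022) for u in [(318,248),(285.5,261),(310,306),(344.3,289.5)]]
for i in range(4): print("tray",c[i],np.linalg.norm(c[i]-c[(i+1)%4]))
print("ctr",np.mean(c,0))
print("dish",plane(s,(319.3,285),.019-.002))
print("vialcap",plane(s,(399.8,305),.045),"bulb",plane(s,(351,340),.025))
print("stripe",plane(s,(377.7,279.7),.075))
print("barb",plane(s,(400.3,289),.022), plane(s,(382,303.3),.01))
print("beaker base",plane(s,(346,225),.0))
E
```

```text
cap tri (array([ 0.5616, -0.2487,  0.0913]), np.float64(0.00026899700263882773)) [ 0.5611 -0.2492  0.092 ] [ 0.5608 -0.2469  0.092 ]
grn tri (array([0.6019, 0.2399, 0.0891]), np.float64(0.0015834116951347014))
tray [ 0.483  -0.0512  0.022 ] 0.09565608135398297
tray [ 0.3874 -0.0471  0.022 ] 0.15159663323151257
tray [ 0.3756 -0.1982  0.022 ] 0.09772822635924856
tray [ 0.4733 -0.1987  0.022 ] 0.14783200166546429
ctr [ 0.4298 -0.1238  0.022 ]
dish [ 0.4279 -0.1532  0.017 ]
vialcap [ 0.5551 -0.3148  0.045 ] bulb [ 0.4115 -0.326   0.025 ]
stripe [ 0.5366 -0.2443  0.075 ]
barb [ 0.5955 -0.267   0.022 ] [ 0.5372 -0.2728  0.01  ]
beaker base [ 0.6034 -0.0023  0.    ]
```

```bash
cat >> h.py <<'E'
def delta(target_p,jaw_deg=None):
    """shift (mm, tool axes) & rotvec deg to get target TCP with y down, jaw axis at jaw_deg (mod 180) world yaw"""
    o=r.get_obs(); M=R.from_rotvec(o["orientation"]).as_matrix()
    sh=M.T@(np.array(target_p)-o["tcp_pos"])*1000
    cur=np.degrees(np.arctan2(M[1,2],M[0,2]))
    out=dict(tcp=o["tcp_pos"].round(4),shift=sh.round(1),jaw=round(cur,1),tilt=np.degrees(np.arccos(-M[2,1])).round(2),j=o["joints"].round(3),F=o["contact_force"].round(1),w=round(o["grip_width"]*1000,1),clk=o["clock"])
    if jaw_deg is not None:
        k=(jaw_deg-cur+90)%180-90
        out["opts"]=[]
        for kk in (k,k-180 if k>0 else k+180):
            a=np.radians(cur+kk); z=np.array([np.cos(a),np.sin(a),0]); y=np.array([0,0,-1.]); x=np.cross(y,z)
            T=np.c_[x,y,z]; out["opts"].append((round(kk,1),np.degrees(R.from_matrix(M.T@T).as_rotvec()).round(1)))
    return out
E
python3 - <<'E'
from h import *
for k,v in delta((.561,-.2485,.2),145).items(): print(k,v)
print(R.from_rotvec(r.get_obs()["orientation"]).as_matrix().round(3))
E
```

```text
tcp [ 0.159  -0.6559  0.1998]
shift [-4.866e+02 -1.000e-01 -3.012e+02]
jaw -76.4
tilt 0.02
j [ 1.225  0.477  0.022  1.556 -0.012  1.109 -0.083]
F [ 0.3 -0.2 -0.1]
w 85.5
clk 0.35
opts [(np.float64(41.4), array([  0. , -41.4,  -0. ])), (np.float64(-138.6), array([  0. , 138.6,   0. ]))]
[[-0.972 -0.     0.236]
 [-0.236  0.    -0.972]
 [-0.    -1.    -0.   ]]
```

>>> drive_tool --pt "-480 0 -297 0 -41 0 85" --pt "-480 0 -297 0 -41 0 85" --pt "-480 0 -297 0 -41 0 85" --pt "-480 0 -297 0 -41 0 85" --pt "-480 0 -297 0 -41 0 85"

```text
clock: 0.85
tcp_pos: [0.3358, -0.4766, 0.2003]
orientation: [-0.855, 1.644, -1.644]
contact_force: [0.5, -0.4, 0.9]
grip_width: 0.085
```

```bash
python3 - <<'E'
from h import *
for k,v in delta((.561,-.2485,.2),145).items(): print(k,v)
E
```

```text
tcp [ 0.3358 -0.4766  0.2003]
shift [-3.161e+02  3.000e-01  5.340e+01]
jaw -35.1
tilt 0.02
j [ 1.016  0.336 -0.209  1.77   0.079  1.043  0.167]
F [ 0.5 -0.4  0.9]
w 85.0
clk 0.85
opts [(np.float64(0.1), array([-0. , -0.1,  0. ])), (np.float64(-179.9), array([ -0. , 179.9,  -0. ]))]
```

>>> drive_tool --pt "-316 0 53 0 0 0 85" --pt "-316 0 53 0 0 0 85" --pt "-316 0 53 0 0 0 85" --pt "-316 0 53 0 0 0 85" --pt "-316 0 53 0 0 0 85"

```text
clock: 1.35
tcp_pos: [0.5111, -0.2984, 0.2004]
orientation: [-0.854, 1.643, -1.645]
contact_force: [0.2, 0.9, 0.5]
grip_width: 0.0846
```

>>> drive_tool --pt "-74 0 12 0 0 0 85" --pt "-74 0 12 0 0 0 85" --pt "-74 0 12 0 0 0 85"

```text
clock: 1.65
tcp_pos: [0.5669, -0.2392, 0.2006]
orientation: [-0.857, 1.638, -1.637]
contact_force: [0.1, -0.3, -0.7]
grip_width: 0.0849
```

```bash
python3 - <<'E'
from h import *
for k,v in delta((.561,-.2485,.2),145).items(): print(k,v)
d=grab("wrist","w1"); print(proj(d,(.561,-.2485,.1)),proj(d,(.561,-.2485,.076)),proj(d,(.555,-.315,.05)))
grab("scene","s1")
E
```

```text
tcp [ 0.5669 -0.2392  0.2006]
shift [11.   0.6  0.5]
jaw -34.6
tilt 0.18
j [ 0.551  0.4   -0.331  1.688  0.141  1.076 -0.427]
F [ 0.1 -0.3 -0.7]
w 84.9
clk 1.65
opts [(np.float64(-0.4), array([-0.1,  0.4, -0.2])), (np.float64(179.6), array([-3.000e-01, -1.796e+02,  1.000e-01]))]
[315.15969806 193.700189  ] [315.1094015  186.36361718] [343.27765383 227.84559081]
```

View pics/w1.png

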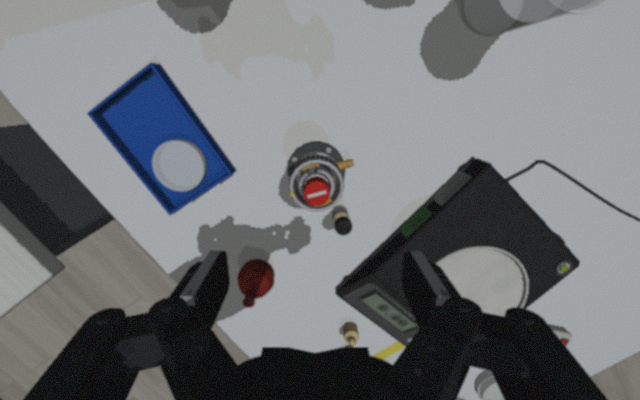

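The wrist view shows the red cap at (317,192), about 2 px from where my estimate projects. The vial is at (343,222) and the dish at (180,165).

>>> drive_tool --pt "11 0 0 0 0 0 85" --pt "11 0 0 0 0 0 85" --pt "11 0 0 0 0 0 85"

```text
clock: 2.05
tcp_pos: [0.5559, -0.2557, 0.2003]
orientation: [-0.854, 1.645, -1.647]
contact_force: [-0.1, -0.3, -0.0]
grip_width: 0.0848
```

```bash
python3 - <<'E'
from h import *
np.set_printoptions(precision=4,suppress=True)
for k,v in delta((.561,-.2485,.2)).items(): print(k,v)
d=grab("wrist","w2"); print(proj(d,(.561,-.2485,.1)))
for b in blobs(d["frame"],(170,120,60),(8,255,255)): print(b,plane(d,b[1],.097))
for b in blobs(d["frame"],(105,150,60),(125,255,255),mina=100): print(b,plane(d,b[1],.004))
c=d["frame"][120:240,250:390]; cv2.imwrite("pics/w2c.png",cv2.resize(c,None,fx=5,fy=5,interpolation=cv2.INTER_CUBIC))
print(plane(d,(180,165),.017))
E
```

```text
tcp [ 0.5559 -0.2557  0.2003]
shift [-8.9  0.3  0. ]
jaw -35.2
tilt 0.09
j [ 0.574  0.394 -0.322  1.695  0.14   1.075 -0.407]
F [-0.1 -0.3 -0. ]
w 84.8
clk 2.05
[314.7538 172.9482]
([303, 158, 27, 28, 507], [315.7, 171.0]) [ 0.5624 -0.2481  0.097 ]
([262, 263, 11, 19, 59], [267.7, 273.2]) [ 0.4577 -0.3093  0.097 ]
([566, 326, 7, 5, 27], [569.1, 328.3]) [ 0.6975 -0.5752  0.097 ]
([85, 46, 147, 153, 8147], [154.9, 115.9]) [ 0.4314 -0.1014  0.004 ]
[ 0.4218 -0.1644  0.017 ]
```

View pics/w2c.png

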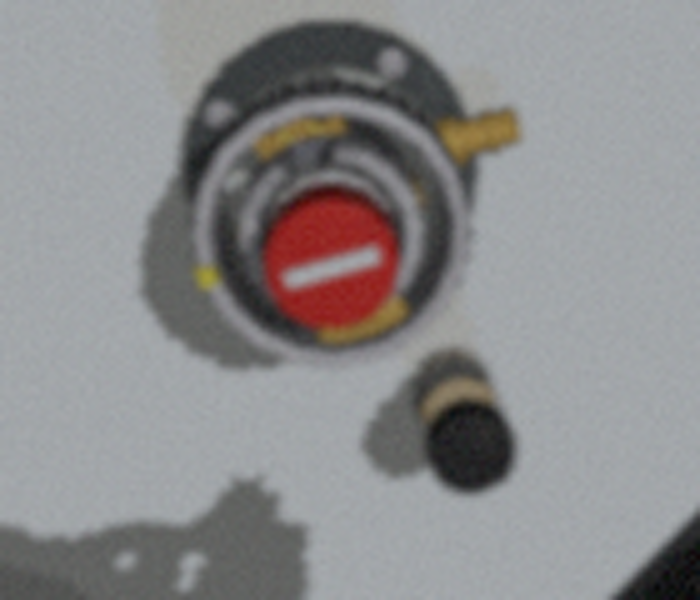

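```bash
python3 - <<'E'
from h import *
np.set_printoptions(precision=4,suppress=True)
d=grab("wrist","w2")
print(plane(d,(316.6,165.9),.076),"vial",plane(d,(344,209),.052),"stripe",plane(d,(291.5,175),.074), "barb",plane(d,(352,145),.018))
for k,v in delta((.562,-.2483,.2),145).items(): print(k,v)
E
```

```text
[ 0.5636 -0.2479  0.076 ] vial [ 0.5572 -0.3113  0.052 ] stripe [ 0.5371 -0.2414  0.074 ] barb [ 0.6043 -0.2626  0.018 ]
tcp [ 0.5567 -0.2544  0.2004]
shift [-8.1  0.4  0.9]
jaw -35.1
tilt 0.06
j [ 0.573  0.394 -0.324  1.695  0.14   1.075 -0.407]
F [-0.1 -0.4  0.2]
w 85.3
clk 2.15
opts [(np.float64(0.1), array([-0. , -0.1,  0. ])), (np.float64(-179.9), array([ -0.1, 179.9,  -0.1]))]
```

>>> drive_tool --pt "-8 40 0.5 0 0 0 85" --pt "-8.5 70 0.5 0 0 0 85" --pt "-8.5 90 0.5 0 0 0 85" --pt "-8.5 90 0.5 0 0 0 85" --pt "-8.5 90 0.5 0 0 0 85"

```text
clock: 2.65
tcp_pos: [0.5622, -0.2479, 0.1108]
orientation: [-0.854, 1.644, -1.645]
contact_force: [0.4, -1.0, 1.1]
grip_width: 0.085
```

```bash
python3 - <<'E'
from h import *
grab("side","sd3");d=grab("wrist","w3")
for k,v in delta((.5625,-.2482,.041),145).items(): print(k,v)
E
```

```text
tcp [ 0.5631 -0.2482  0.112 ]
shift [ 0.4 71.  -0.7]
jaw -35.1
tilt 0.18
j [ 0.546  0.491 -0.31   1.77   0.185  0.907 -0.456]
F [0.9 1.3 0.6]
w 84.6
clk 2.75
opts [(np.float64(0.1), array([-0.2, -0.1, -0. ])), (np.float64(-179.9), array([  0. , 179.9,  -0.3]))]
```

View pics/w3.png

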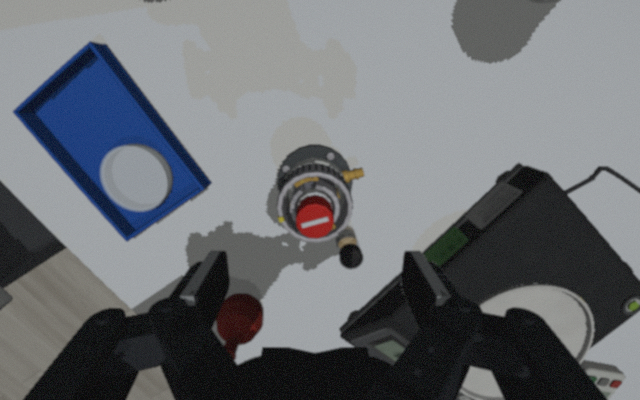

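>>> drive_tool --pt "0.5 30 -0.5 0 0 0 85" --pt "0.5 55 -0.5 0 0 0 85" --pt "0.5 71 -0.5 0 0 0 85" --pt "0.5 71 -0.5 0 0 0 85" --pt "0.5 71 -0.5 0 0 0 85"

```text
clock: 3.25
tcp_pos: [0.5634, -0.2486, 0.042]
orientation: [-0.851, 1.641, -1.647]
contact_force: [0.5, -0.4, 1.0]
grip_width: 0.0847
```

```bash
python3 - <<'E'
from h import *
d=grab("side","sd4")
for k,v in delta((.5625,-.2482,.041),145).items(): print(k,v)
c=d["frame"][80:230,290:430]; cv2.imwrite("pics/sd4c.png",cv2.resize(c,None,fx=4,fy=4,interpolation=cv2.INTER_CUBIC))
E
```

```text
tcp [ 0.5638 -0.2488  0.0425]
shift [ 0.3  1.5 -1.4]
jaw -35.1
tilt 0.31
j [ 0.529  0.578 -0.288  1.812  0.225  0.777 -0.488]
F [-0.2 -0.3 -0. ]
w 85.3
clk 3.3
opts [(np.float64(0.1), array([-0.3, -0.1, -0. ])), (np.float64(-179.9), array([ 1.000e-01,  1.799e+02, -5.000e-01]))]
```

View pics/sd4c.png

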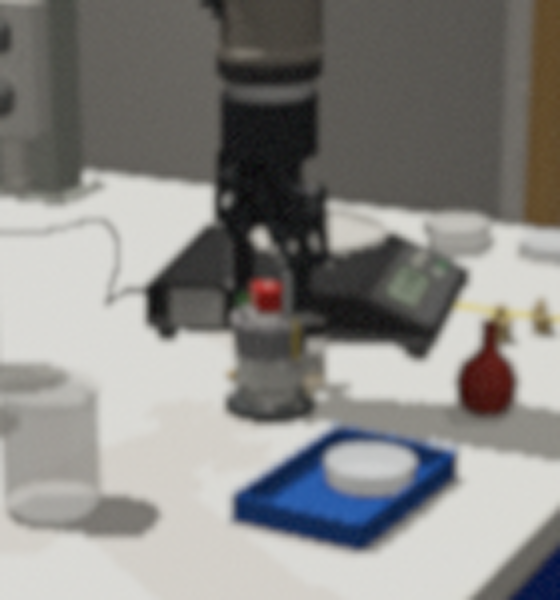

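```bash
python3 - <<'E'
from h import *
for n in("side","scene"):
    d=grab(n,n+"5")
    u=proj(d,r.get_obs()["tcp_pos"]); print(n,u,proj(d,(.5625,-.2482,.061)))
    x,y=map(int,u); c=d["frame"][max(0,y-90):y+60,x-80:x+80]; cv2.imwrite(f"pics/{n}5c.png",cv2.resize(c,None,fx=4,fy=4,interpolation=cv2.INTER_CUBIC))
E
```

```text
side [356.30187582 168.13603224] [356.60201577 162.58544045]
scene [386.58051161 284.24294128] [386.82589401 279.87089868]
```

View pics/side5c.png

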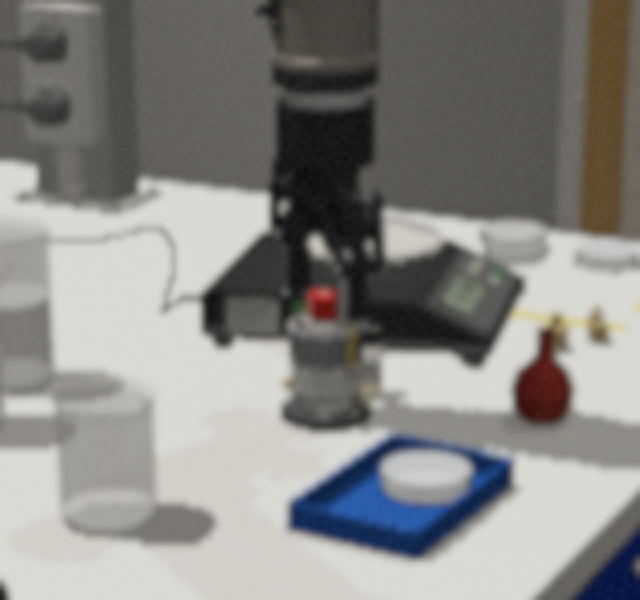

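View pics/scene5c.png

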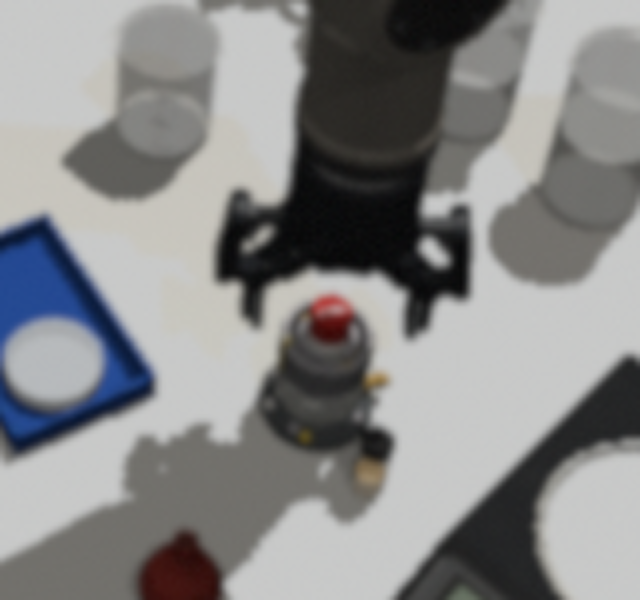

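```bash
python3 - <<'E'
from h import *
o=r.get_obs(); M=R.from_rotvec(o["orientation"]).as_matrix(); print(o["tcp_pos"],M.round(3))
for n in("side","scene"):
    d=grab(n,n+"6"); x,y=map(int,proj(d,o["tcp_pos"])); 
    c=cv2.resize(d["frame"][y-90:y+60,x-80:x+80],None,fx=4,fy=4,interpolation=cv2.INTER_CUBIC)
    for zz,col in((0.0425,(0,255,0)),(.0555,(0,255,255)),(.075,(255,0,255))):
        for s in(-1,0,1):
            p=o["tcp_pos"]+M[:,2]*s*.0425; p[2]=zz
            u=(proj(d,p)-[x-80,y-90])*4; cv2.circle(c,tuple(int(v) for v in u),4,col,-1)
    cv2.imwrite(f"pics/{n}6c.png",c)
E
```

```text
[ 0.56375041 -0.24884909  0.04255857] [[-0.575  0.005  0.818]
 [-0.818 -0.003 -0.575]
 [-0.001 -1.     0.006]]
```

View pics/side6c.png

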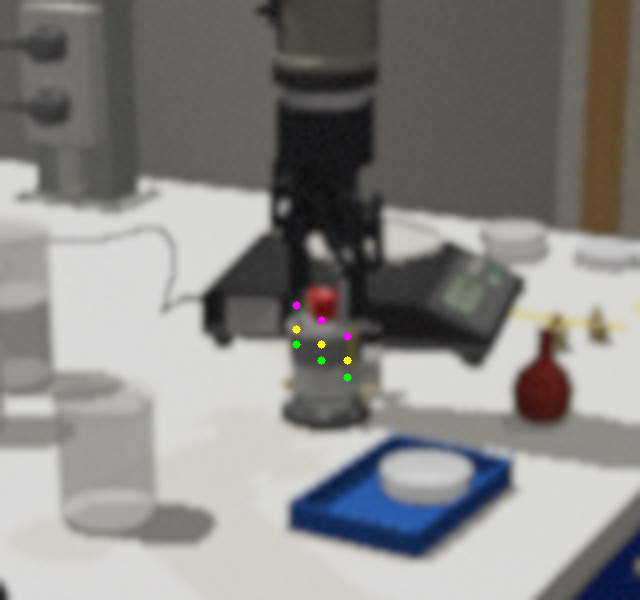

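View pics/scene6c.png

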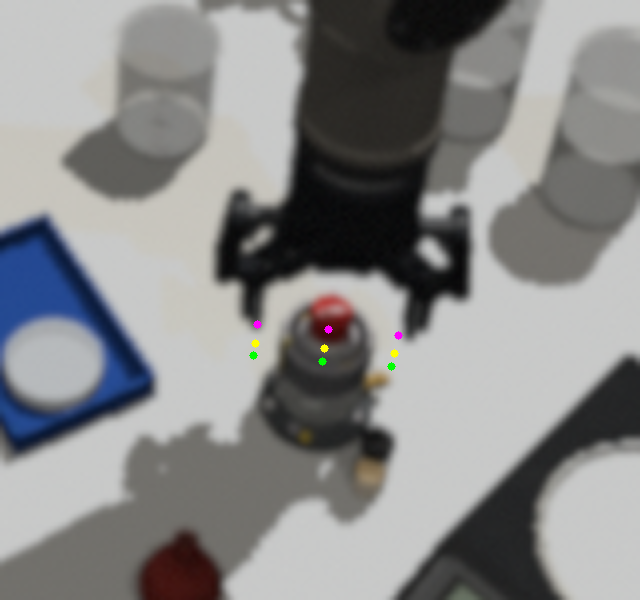

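```bash
python3 - <<'E'
from h import *
o=r.get_obs(); M=R.from_rotvec(o["orientation"]).as_matrix()
ims=[]
for n in("side","scene"):
    d=grab(n); x,y=map(int,proj(d,o["tcp_pos"])); 
    c=cv2.resize(d["frame"][y-50:y+20,x-35:x+35],None,fx=8,fy=8,interpolation=cv2.INTER_CUBIC)
    c=cv2.convertScaleAbs(c,alpha=1.8,beta=20); print(n,x-35,y-50)
    cv2.imwrite(f"pics/{n}7c.png",c)
d=grab("wrist","w7")
E
```

```text
side 321 118
scene 351 234
```

View pics/side7c.png

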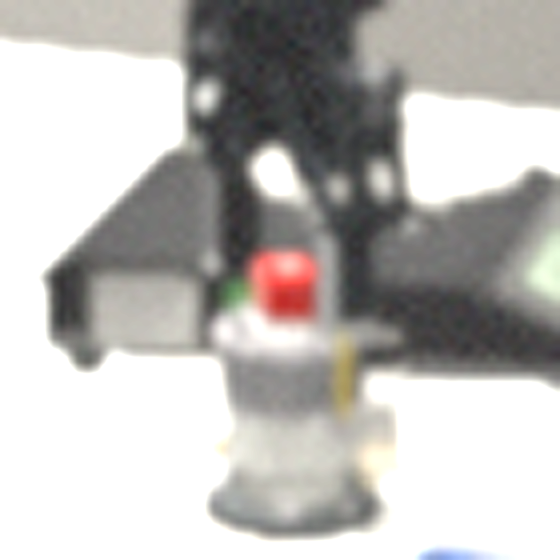

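View pics/scene7c.png

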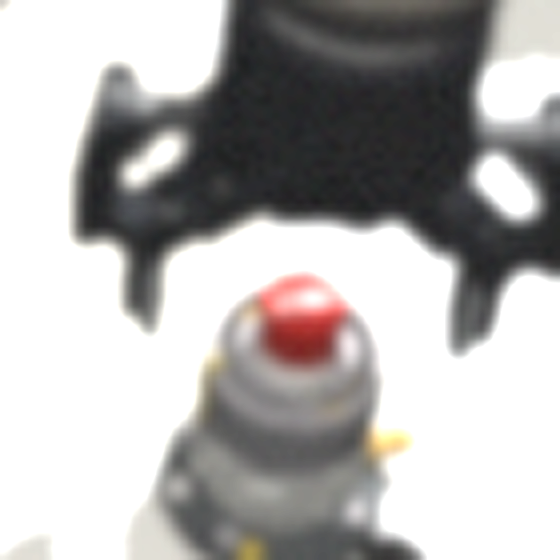

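View pics/w7.png

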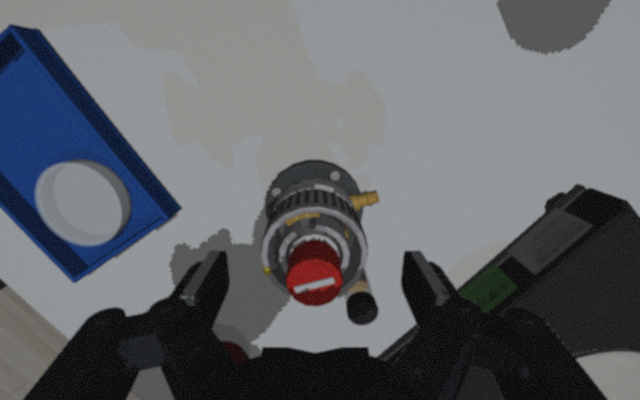

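```bash
python3 - <<'E'
from h import *
s=grab("scene");t=grab("side");w=grab("wrist")
print(tri(s,(369.,274.6),t,(362.5,159.3)))
o=r.get_obs(); M=R.from_rotvec(o["orientation"]).as_matrix();print(o["tcp_pos"])
# both pad tips in wrist+scene
print(tri(s,(369.,274.6),w,(222,255)),tri(s,(351+462/8,234+348/8),w,(408,255)))
for k in (0,.013,.03,.05): 
    print(k,[proj(w,o["tcp_pos"]-M[:,1]*k+M[:,2]*a).round(0) for a in(-.0425,0,.0425)])
for n,f in (("red",(170,120,60)),): 
  for nm,d in (("s",s),("t",t),("w",w)): print(nm,blobs(d["frame"],f,(8,255,255)))
Mw=cv2.Rodrigues(np.array(w["rvec"]))[0]; print("cam in tool", M.T@(-Mw.T@np.array(w["tvec"]).ravel()-o["tcp_pos"]))
E
```

```text
(array([ 0.52689078, -0.22376505,  0.08222029]), np.float64(0.006593843563436865))
[ 0.56263164 -0.24848935  0.04115174]
(array([ 0.52518274, -0.22140058,  0.07700279]), np.float64(0.002572712300240315)) (array([ 0.60330135, -0.2765992 ,  0.07635969]), np.float64(0.002819974806677995))
0 [array([246., 227.]), array([315., 227.]), array([383., 227.])]
0.013 [array([242., 237.]), array([315., 237.]), array([388., 237.])]
0.03 [array([235., 251.]), array([315., 251.]), array([395., 251.])]
0.05 [array([224., 272.]), array([315., 272.]), array([405., 272.])]
s [([306, 32, 7, 6, 33], [308.8, 34.2]), ([384, 269, 10, 10, 65], [387.8, 274.0]), ([342, 331, 14, 13, 91], [348.0, 338.5])]
t [([352, 149, 8, 9, 53], [355.8, 153.1]), ([406, 161, 12, 22, 155], [411.5, 174.4])]
w [([286, 241, 58, 65, 2258], [316.1, 274.3])]
cam in tool [-7.95369386e-02 -1.73481771e-01 -7.93505080e-06]
```

```bash
python3 - <<'E'
from h import *
np.set_printoptions(precision=4,suppress=True)
w=grab("wrist","w8")
P=[(14,27),(181,209),(76,280)]
for dz in (0,.022):
    w2=dict(w); Mw=cv2.Rodrigues(np.array(w["rvec"]))[0]; c=-Mw.T@np.array(w["tvec"]).ravel()+[0,0,dz]; w2["tvec"]=-Mw@c
    q=[plane(w2,p,.022) for p in P]; print(dz,c,q,np.linalg.norm(q[0]-q[1]),np.linalg.norm(q[1]-q[2]))
    print(" foot",plane(w2,(316,195),.01),"barb",plane(w2,(377,198),.018), proj(w2,(.5625,-.2482,.1)),proj(w2,(.5625,-.2482,.03)))
c=w["frame"][150:320,240:400]; cv2.imwrite("pics/w8c.png",cv2.resize(c,None,fx=4,fy=4,interpolation=cv2.INTER_CUBIC))
E
```

```text
0 [ 0.6079 -0.1831  0.2145] [array([ 0.4856, -0.0478,  0.022 ]), array([ 0.4909, -0.1923,  0.022 ]), array([ 0.3841, -0.188 ,  0.022 ])] 0.14454114162092221 0.10689679341007406
 foot [ 0.5696 -0.2403  0.01  ] barb [ 0.6039 -0.2638  0.018 ] [314.5549 283.086 ] [314.2844 220.0118]
0.022 [ 0.6079 -0.1831  0.2365] [array([ 0.4717, -0.0324,  0.022 ]), array([ 0.4776, -0.1933,  0.022 ]), array([ 0.3585, -0.1886,  0.022 ])] 0.16105680897673438 0.11911111427100883
 foot [ 0.5655 -0.2464  0.01  ] barb [ 0.6035 -0.2728  0.018 ] [314.4449 257.4996] [314.233  207.9672]
```

View pics/w8c.png

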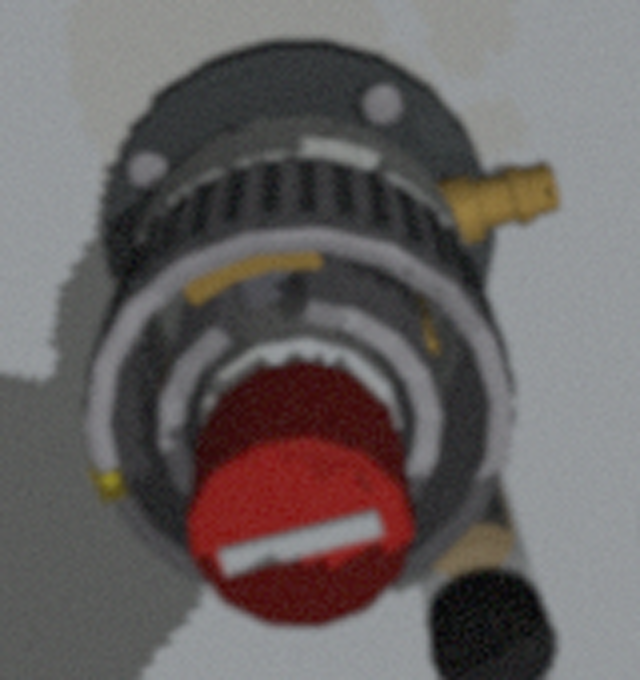

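The wrist view agrees with the reported pose, with the cap top at (315,281). Even so, the open fingertips look about 30 mm above the TCP, so I'll narrow the jaws without touching and measure the tips.

>>> drive_tool --pt "0 0 0 0 0 0 66" --pt "0 0 0 0 0 0 66" --pt "0 0 0 0 0 0 66" --squeeze 30

```text
clock: 4.15
tcp_pos: [0.5626, -0.2485, 0.0411]
orientation: [-0.852, 1.642, -1.647]
contact_force: [-1.0, 0.3, -0.6]
grip_width: 0.0658
```

```bash
python3 - <<'E'
from h import *
for k,v in delta((.5625,-.2482,.041),145).items(): print(k,v)
o=r.get_obs(); M=R.from_rotvec(o["orientation"]).as_matrix()
for n in("side","scene"):
    d=grab(n); x,y=map(int,proj(d,o["tcp_pos"])); 
    c=cv2.resize(d["frame"][y-50:y+20,x-35:x+35],None,fx=8,fy=8,interpolation=cv2.INTER_CUBIC)
    c=cv2.convertScaleAbs(c,alpha=1.8,beta=20); print(n,x-35,y-50)
    cv2.imwrite(f"pics/{n}9c.png",c)
d=grab("wrist","w9")
E
```

```text
tcp [ 0.5626 -0.2485  0.0411]
shift [-0.2  0.1 -0.3]
jaw -35.1
tilt 0.19
j [ 0.529  0.58  -0.288  1.814  0.225  0.777 -0.489]
F [-1.   0.3 -0.6]
w 65.8
clk 4.15
opts [(np.float64(0.1), array([-0.2, -0.1, -0. ])), (np.float64(-179.9), array([  0. , 179.9,  -0.3]))]
side 321 118
scene 351 234
```

View pics/side9c.png

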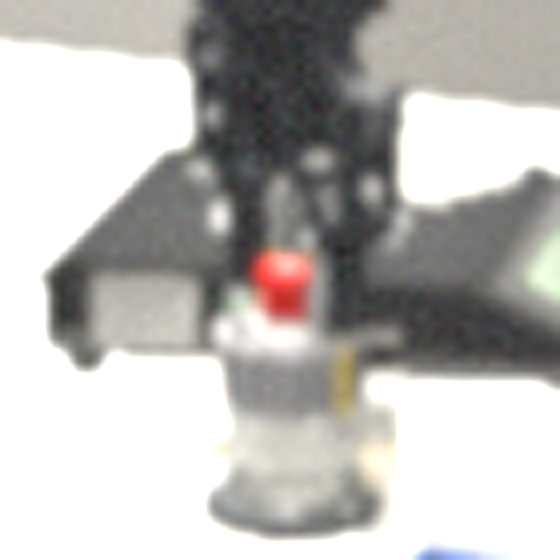

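View pics/scene9c.png

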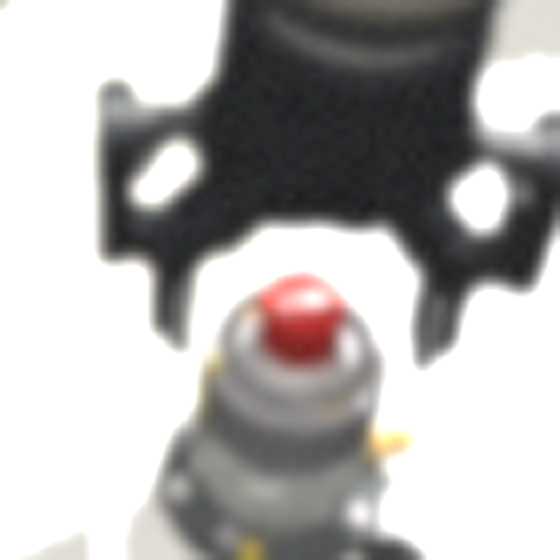

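View pics/w9.png

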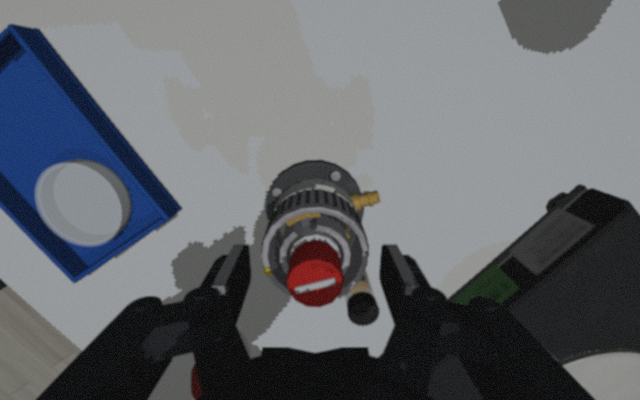

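>>> drive_tool --pt "0 5 0 0 0 0 66" --pt "0 10 0 0 0 0 66" --pt "0 10 0 0 0 0 66"

```text
clock: 4.6
tcp_pos: [0.5618, -0.2482, 0.03]
orientation: [-0.854, 1.643, -1.646]
contact_force: [0.2, 0.5, -0.7]
grip_width: 0.0663
```

>>> drive_tool --pt "0 0 0 0 0 0 40" --pt "0 0 0 0 0 0 40" --pt "0 0 0 0 0 0 40" --pt "0 0 0 0 0 0 40" --pt "0 0 0 0 0 0 40" --squeeze 40

```text
clock: 5.1
tcp_pos: [0.5624, -0.2485, 0.0305]
orientation: [-0.853, 1.642, -1.647]
contact_force: [-0.6, -0.3, 4.9]
grip_width: 0.0544
```

```bash
python3 - <<'E'
from h import *
for k,v in delta((.5625,-.2482,.031),145).items(): print(k,v)
o=r.get_obs()
for n in("side","scene"):
    d=grab(n); x,y=map(int,proj(d,o["tcp_pos"])); 
    c=cv2.resize(d["frame"][y-50:y+20,x-35:x+35],None,fx=8,fy=8,interpolation=cv2.INTER_CUBIC)
    c=cv2.convertScaleAbs(c,alpha=1.8,beta=20); print(n,x-35,y-50)
    cv2.imwrite(f"pics/{n}10c.png",c)
d=grab("wrist","w10")
E
```

```text
tcp [ 0.5624 -0.2485  0.0305]
shift [-0.3 -0.5 -0.1]
jaw -35.1
tilt 0.15
j [ 0.526  0.594 -0.284  1.819  0.232  0.759 -0.494]
F [-0.6 -0.3  4.9]
w 54.4
clk 5.1
opts [(np.float64(0.1), array([-0.2, -0.1,  0. ])), (np.float64(-179.9), array([ -0. , 179.9,  -0.2]))]
side 321 121
scene 350 237
```

View pics/scene10c.png

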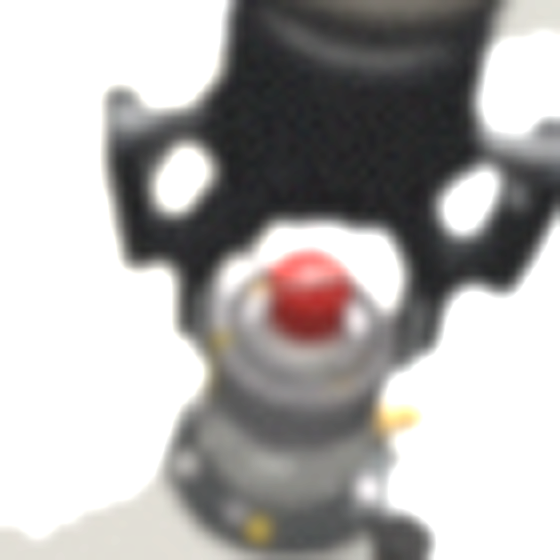

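View pics/w10.png

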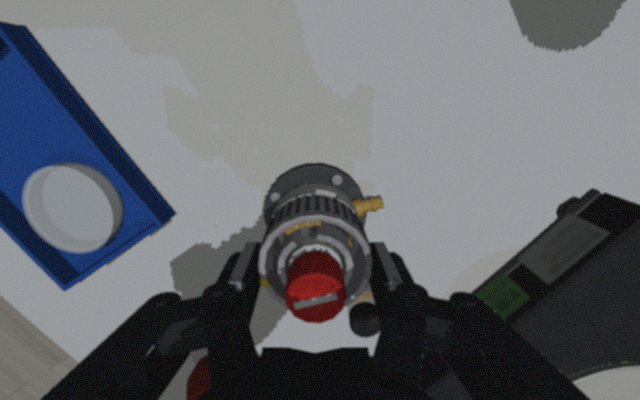

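>>> drive_tool --pt "0 0 0 0 0 0 40" --pt "0 -5 0 0 0 0 40" --pt "0 -9 0 0 0 0 40" --pt "0 -11.5 0 0 0 0 40" --pt "0 -11.5 0 0 0 0 40" --squeeze 80

```text
clock: 5.75
tcp_pos: [0.5622, -0.2485, 0.0418]
orientation: [-0.853, 1.642, -1.646]
contact_force: [3.5, -1.9, -8.1]
grip_width: 0.0529
```

```bash
python3 - <<'E'
from h import *
for k,v in delta((.5625,-.2482,.043),145).items(): print(k,v)
o=r.get_obs()
for n in("side",):
    d=grab(n); c=cv2.resize(d["frame"][121:191,321:391],None,fx=8,fy=8,interpolation=cv2.INTER_CUBIC)
    c=cv2.convertScaleAbs(c,alpha=1.5,beta=20)
    cv2.imwrite(f"pics/{n}11c.png",c)
d=grab("wrist","w11")
E
```

```text
tcp [ 0.5622 -0.2485  0.0418]
shift [-0.4 -1.2  0.1]
jaw -35.1
tilt 0.14
j [ 0.529  0.579 -0.288  1.814  0.225  0.779 -0.488]
F [ 3.5 -1.9 -8.1]
w 52.9
clk 5.75
opts [(np.float64(0.1), array([-0.1, -0.1,  0. ])), (np.float64(-179.9), array([ -0. , 179.9,  -0.2]))]
```

View pics/side11c.png

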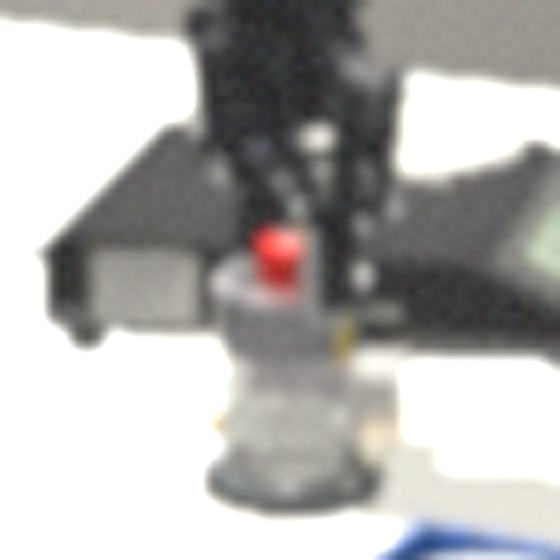

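View pics/w11.png

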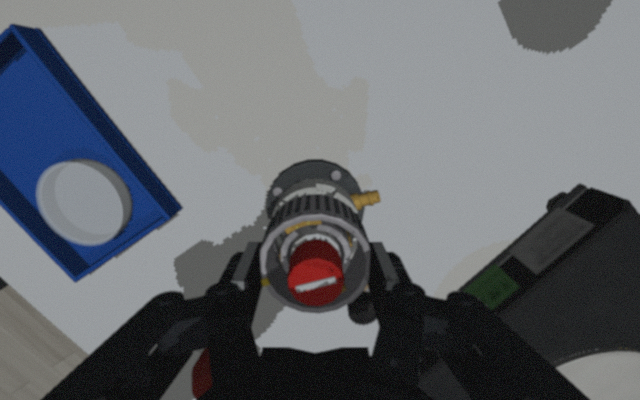

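The collar is up: −8 N on the tool, and the collar sits higher in the side view, with the cap unmoved. Next is the counterclockwise turn.

>>> drive_tool --pt "0 0 0 0 -7 0 40" --pt "0 0 0 0 -15 0 40" --pt "0 0 0 0 -23 0 40" --pt "0 0 0 0 -31 0 40" --pt "0 0 0 0 -31 0 40"

```text
clock: 6.35
tcp_pos: [0.5623, -0.2485, 0.0413]
orientation: [-1.174, 1.259, -1.263]
contact_force: [4.1, -1.6, -8.9]
grip_width: 0.0527
```

```bash
python3 - <<'E'
from h import *
for k,v in delta((.5622,-.2485,.042),25).items(): print(k,v)
print(r.get_obs()["moment"])
E
```

```text
tcp [ 0.5623 -0.2485  0.0413]
shift [ 0.  -0.7 -0.1]
jaw -4.1
tilt 0.14
j [ 0.627  0.599 -0.422  1.807  0.327  0.803 -0.029]
F [ 4.1 -1.6 -8.9]
w 52.7
clk 6.35
opts [(np.float64(29.1), array([ -0.1, -29.1,   0.1])), (np.float64(-150.9), array([-1.000e-01,  1.509e+02, -2.000e-01]))]
[-0.38851708 -0.94224442 -0.0105541 ]
```

>>> drive_tool --pt "0 0 0 0 -8 0 40" --pt "0 0 0 0 -16 0 40" --pt "0 0 0 0 -24 0 40" --pt "0 0 0 0 -28.5 0 40" --pt "0 0 0 0 -28.5 0 40"

```text
clock: 6.85
tcp_pos: [0.5624, -0.2485, 0.0411]
orientation: [-1.378, 0.891, -0.895]
contact_force: [5.4, -1.0, -8.9]
grip_width: 0.0532
```

```bash
python3 - <<'E'
from h import *
for k,v in delta((.5622,-.2485,.042),25).items(): print(k,v)
print(r.get_obs()["moment"])
d=grab("scene"); c=cv2.resize(d["frame"][237:307,350:420],None,fx=8,fy=8,interpolation=cv2.INTER_CUBIC)
cv2.imwrite("pics/s12c.png",cv2.convertScaleAbs(c,alpha=1.5,beta=20))
d=grab("wrist","w12")
E
```

```text
tcp [ 0.5624 -0.2485  0.0411]
shift [-0.1 -0.9 -0.2]
jaw 24.2
tilt 0.14
j [ 0.712  0.624 -0.539  1.8    0.418  0.83   0.391]
F [ 5.4 -1.  -8.9]
w 53.2
clk 6.85
opts [(np.float64(0.8), array([-0.1, -0.8,  0.1])), (np.float64(-179.2), array([-1.000e-01,  1.792e+02, -2.000e-01]))]
[-0.12498398 -1.00219617 -0.58743124]
```

View pics/s12c.png

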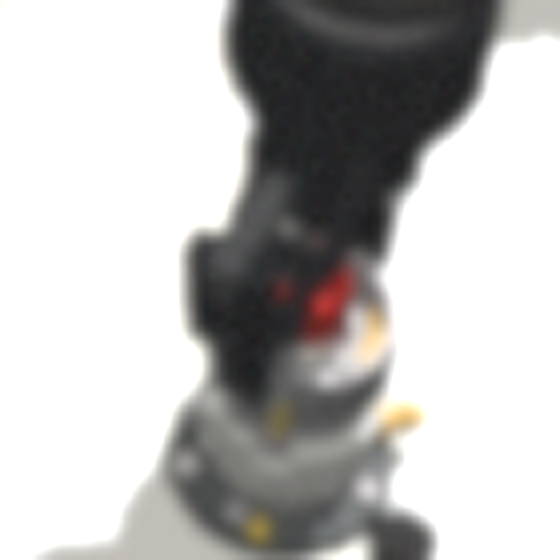

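View pics/w12.png

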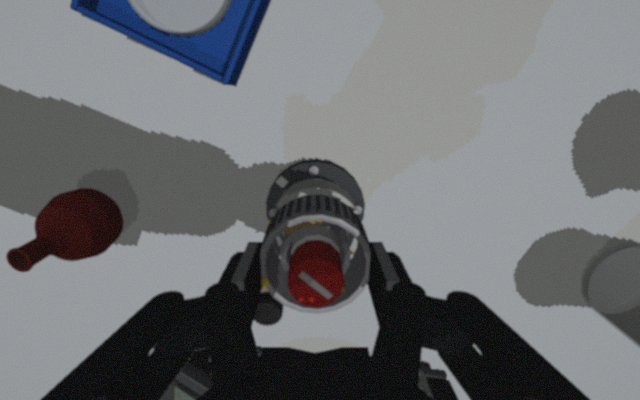

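A reaction moment of −0.6 Nm shows the end stop, and in the scene crop the stripe at (278,420) sits over the yellow mark at (260,530). I'll lower and release.

>>> drive_tool --pt "0 4 0 0 0 0 40" --pt "0 8 0 0 0 0 40" --pt "0 11 0 0 0 0 40" --pt "0 11 0 0 0 0 40" --pt "0 11 0 0 0 0 70"

```text
clock: 7.45
tcp_pos: [0.5622, -0.2485, 0.0306]
orientation: [-1.38, 0.891, -0.895]
contact_force: [0.5, 1.0, -0.5]
grip_width: 0.0656
```

>>> drive_tool --pt "0 0 0 0 0 0 75" --pt "0 0 0 0 0 0 75" --pt "0 0 0 0 0 0 75" --pt "0 0 0 0 0 0 75"

```text
clock: 7.85
tcp_pos: [0.5621, -0.2485, 0.0306]
orientation: [-1.38, 0.891, -0.895]
contact_force: [-0.2, 0.0, -0.2]
grip_width: 0.0751
```

```bash
python3 - <<'E'
from h import *
for k,v in delta((.5622,-.2485,.13),25).items(): print(k,v)
d=grab("wrist","w13")
E
```

```text
tcp [ 0.5621 -0.2485  0.0306]
shift [  0.2 -99.4   0.2]
jaw 24.2
tilt 0.12
j [ 0.705  0.637 -0.531  1.806  0.429  0.813  0.382]
F [-0.2  0.  -0.2]
w 75.1
clk 7.85
opts [(np.float64(0.8), array([-0.1, -0.8,  0.1])), (np.float64(-179.2), array([-2.000e-01,  1.792e+02, -1.000e-01]))]
```

View pics/w13.png

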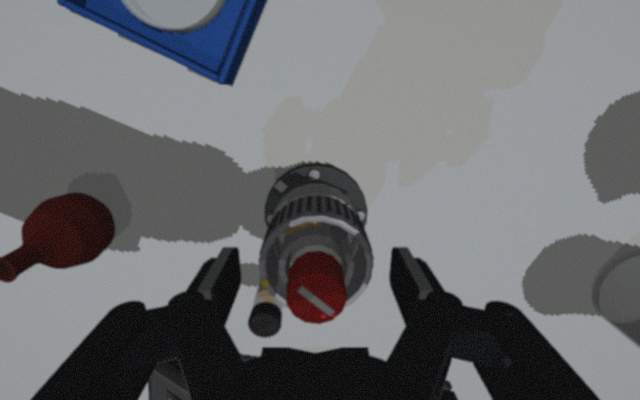

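>>> drive_tool --pt "0 -30 0 0 0 0 75" --pt "0 -59 0 0 0 0 75" --pt "0 -59 0 0 0 0 36" --pt "0 -59 0 0 0 0 36" --pt "0 -59 0 0 0 0 36" --squeeze 30

```text
clock: 8.4
tcp_pos: [0.5611, -0.2484, 0.0886]
orientation: [-1.381, 0.893, -0.893]
contact_force: [-0.4, 0.1, 0.5]
grip_width: 0.0362
```

>>> drive_tool --pt "0 0 0 0 0 0 36" --pt "0 0 0 0 0 0 36" --pt "0 0 0 0 0 0 36"

```text
clock: 8.7
tcp_pos: [0.5608, -0.2482, 0.0879]
orientation: [-1.381, 0.894, -0.892]
contact_force: [-0.7, -0.6, -0.5]
grip_width: 0.036
```

```bash
python3 - <<'E'
from h import *
for k,v in delta((.5622,-.2485,.075),25).items(): print(k,v)
o=r.get_obs(); M=R.from_rotvec(o["orientation"]).as_matrix()
for n in("side","scene"):
    d=grab(n); x,y=map(int,proj(d,(.5622,-.2485,.09)));y-=10 
    c=cv2.resize(d["frame"][y-35:y+35,x-35:x+35],None,fx=8,fy=8,interpolation=cv2.INTER_CUBIC)
    c=cv2.convertScaleAbs(c,alpha=1.6,beta=20); print(n,x-35,y-35)
    for k,col in((0,(0,255,0)),(.02,(255,0,255))):
        for s in(-1,1):
            u=(proj(d,o["tcp_pos"]+M[:,2]*s*.018-M[:,1]*k)-[x-35,y-35])*8; cv2.circle(c,tuple(int(v) for v in u),3,col,-1)
    cv2.imwrite(f"pics/{n}14c.png",c)
d=grab("wrist","w14")
E
```

```text
tcp [ 0.5608 -0.2482  0.0879]
shift [ 0.9 12.9  1.2]
jaw 24.2
tilt 0.07
j [ 0.734  0.565 -0.569  1.774  0.374  0.913  0.426]
F [-0.7 -0.6 -0.5]
w 36.0
clk 8.7
opts [(np.float64(0.8), array([ 0.1, -0.8, -0. ])), (np.float64(-179.2), array([0.000e+00, 1.792e+02, 1.000e-01]))]
side 321 108
scene 353 227
```

View pics/side14c.png

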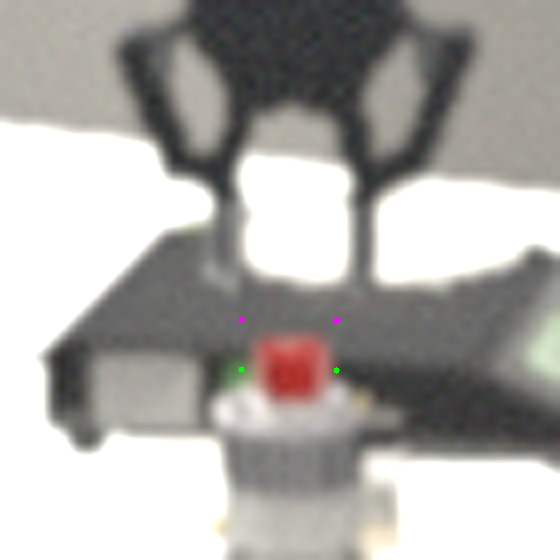

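View pics/scene14c.png

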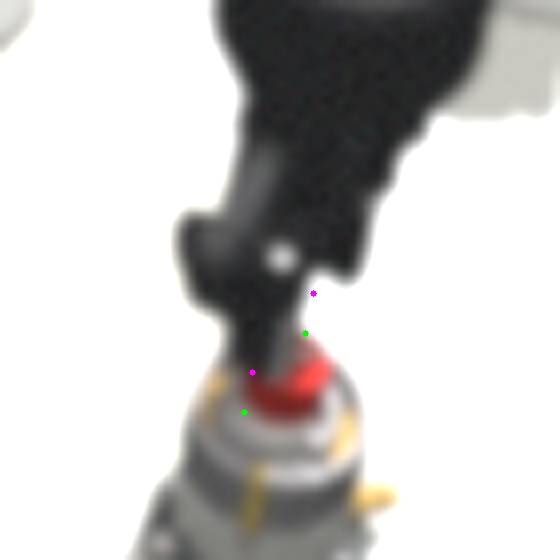

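View pics/w14.png

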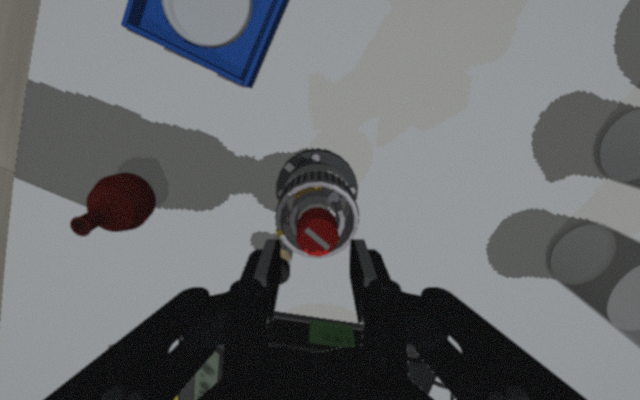

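In the wrist and scene views the tips sit about 19 mm behind the nominal TCP. The side view can't settle it, because the tips merge with the dark scale. I'll go down in small steps and watch the force.

>>> drive_tool --pt "1 5 1 0 0 0 36" --pt "1 9 1 0 0 0 36" --pt "1 10 1 0 0 0 36" --pt "1 12 1 0 0 0 36"

```text
clock: 9.25
tcp_pos: [0.5624, -0.2488, 0.0761]
orientation: [-1.381, 0.893, -0.893]
contact_force: [-0.3, -0.1, -0.3]
grip_width: 0.0359
```

>>> drive_tool --pt "0 2 0 0 0 0 36" --pt "0 2 0 0 0 0 36"

```text
clock: 9.45
tcp_pos: [0.5621, -0.2487, 0.0738]
orientation: [-1.381, 0.894, -0.892]
contact_force: [-0.4, 0.5, 0.1]
grip_width: 0.0359
```

>>> drive_tool --pt "0 2 0 0 0 0 36" --pt "0 2 0 0 0 0 36"

```text
clock: 9.65
tcp_pos: [0.562, -0.2486, 0.0715]
orientation: [-1.381, 0.894, -0.892]
contact_force: [-0.9, 0.2, -0.1]
grip_width: 0.0361
```

```bash
python3 - <<'E'
from h import *
for k,v in delta((.5622,-.2485,.066),25).items(): print(k,v)
d=grab("scene");c=cv2.resize(d["frame"][237:307,350:420],None,fx=8,fy=8,interpolation=cv2.INTER_CUBIC)
cv2.imwrite("pics/s15c.png",c)
d=grab("wrist","w15")
E
```

```text
tcp [ 0.562  -0.2486  0.0715]
shift [-0.   5.5  0.3]
jaw 24.2
tilt 0.08
j [ 0.726  0.587 -0.559  1.781  0.389  0.886  0.414]
F [-0.9  0.2 -0.1]
w 36.1
clk 9.65
opts [(np.float64(0.8), array([ 0.1, -0.8, -0. ])), (np.float64(-179.2), array([0.000e+00, 1.792e+02, 1.000e-01]))]
```

View pics/s15c.png

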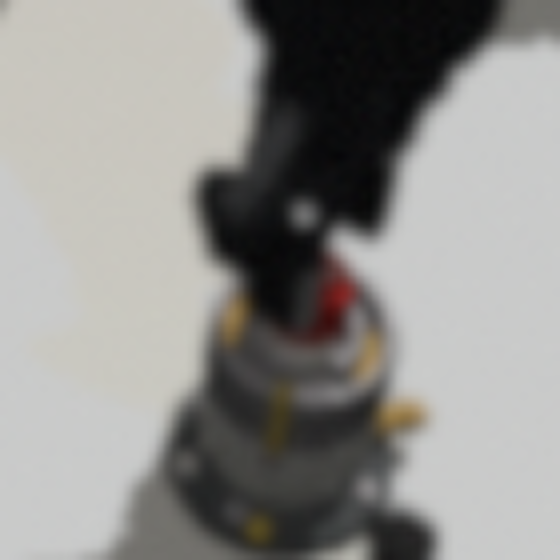

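View pics/w15.png

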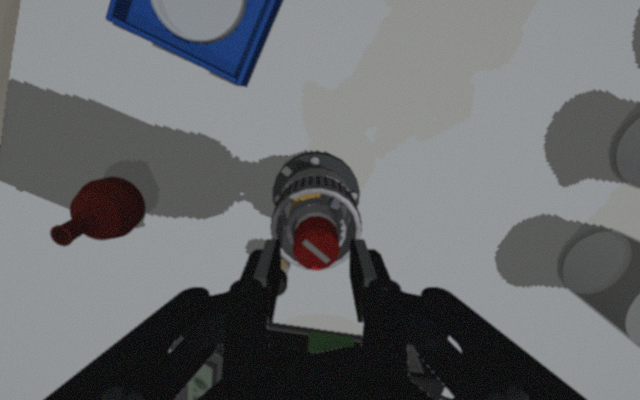

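>>> drive_tool --pt "0 2 0 0 0 0 36" --pt "0 3.5 0 0 0 0 36" --pt "0 3.5 0 0 0 0 36"

```text
clock: 10.05
tcp_pos: [0.5618, -0.2487, 0.0679]
orientation: [-1.381, 0.894, -0.892]
contact_force: [-0.2, -0.0, -0.1]
grip_width: 0.0363
```

>>> drive_tool --pt "0 0 0 0 0 0 10" --pt "0 0 0 0 0 0 10" --pt "0 0 0 0 0 0 10" --pt "0 0 0 0 0 0 10" --squeeze 40

```text
clock: 10.45
tcp_pos: [0.5646, -0.2482, 0.0697]
orientation: [-1.379, 0.889, -0.895]
contact_force: [2.9, 0.9, 5.3]
grip_width: 0.0102
```

>>> drive_tool --pt "0 -3 0 0 0 0 10" --pt "0 -8 0 0 0 0 10" --pt "0 -15 0 0 0 0 10" --pt "0 -15 0 0 0 0 10"

```text
clock: 10.85
tcp_pos: [0.5648, -0.2486, 0.0857]
orientation: [-1.379, 0.889, -0.896]
contact_force: [-0.4, 0.1, 0.3]
grip_width: 0.0099
```

```bash
python3 - <<'E'
from h import *
for k,v in delta((.5622,-.2485,.066),25).items(): print(k,v)
for n in("side","scene"):
    d=grab(n); x,y=map(int,proj(d,(.5622,-.2485,.09)))
    c=cv2.resize(d["frame"][y-35:y+35,x-35:x+35],None,fx=8,fy=8,interpolation=cv2.INTER_CUBIC)
    cv2.imwrite(f"pics/{n}16c.png",cv2.convertScaleAbs(c,alpha=1.3,beta=15))
E
```

```text
tcp [ 0.5648 -0.2486  0.0857]
shift [-1.2 19.7 -2.4]
jaw 24.2
tilt 0.26
j [ 0.731  0.57  -0.567  1.771  0.378  0.906  0.423]
F [-0.4  0.1  0.3]
w 9.9
clk 10.85
opts [(np.float64(0.8), array([-0.2, -0.8,  0.2])), (np.float64(-179.2), array([ -0.3, 179.2,  -0.3]))]
```

View pics/side16c.png

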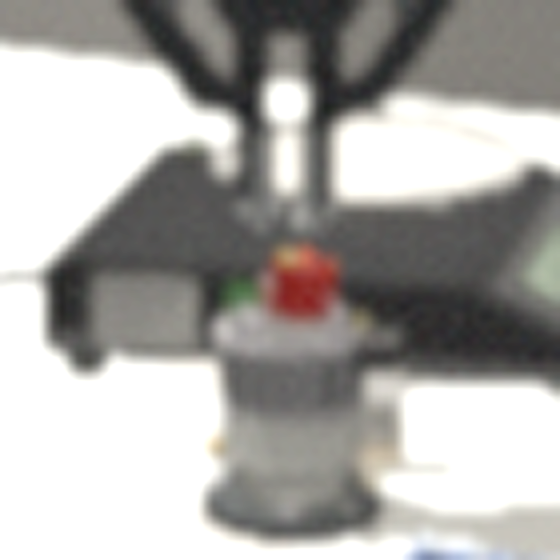

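View pics/scene16c.png

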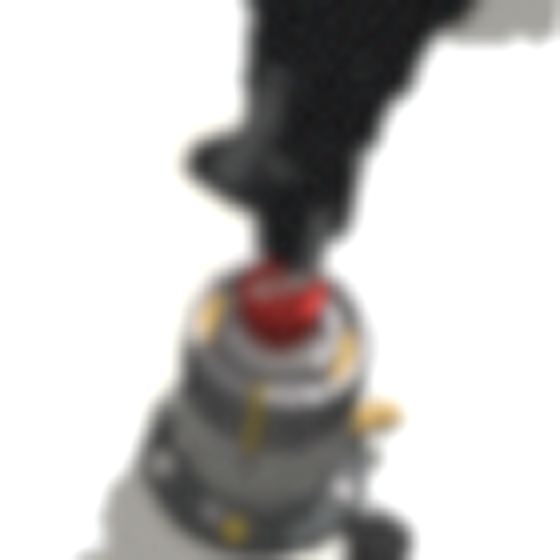

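The grip closed to 10 mm, so the fingers slipped over the top edge of the cap and must sit higher than the nominal TCP. I'll check how the cap sits before going lower.

>>> drive_tool --pt "-1 -25 -2.5 0 0 0 40" --pt "-1 -25 -2.5 0 0 0 40" --pt "-1 -25 -2.5 0 0 0 40" --pt "-1 -25 -2.5 0 0 0 40" --pt "-1 -25 -2.5 0 0 0 40" --squeeze 30

```text
clock: 11.45
tcp_pos: [0.561, -0.2484, 0.1089]
orientation: [-1.379, 0.891, -0.894]
contact_force: [-0.1, 0.5, -0.4]
grip_width: 0.0397
```

```bash
python3 - <<'E'
from h import *
np.set_printoptions(precision=4,suppress=True)
for k,v in delta((.5622,-.2485,.066),25).items(): print(k,v)
s=grab("scene");t=grab("side");d=grab("wrist","w17")
for nm,q in (("s",s),("t",t),("w",d)):
    for b in blobs(q["frame"],(170,120,60),(8,255,255)): print(nm,b,plane(q,b[1],.092))
c=cv2.resize(d["frame"][140:280,250:390],None,fx=4,fy=4,interpolation=cv2.INTER_CUBIC); cv2.imwrite("pics/w17c.png",c)
E
```

```text
tcp [ 0.561  -0.2484  0.1089]
shift [ 0.6 42.9  1. ]
jaw 24.2
tilt 0.12
j [ 0.746  0.539 -0.581  1.761  0.355  0.945  0.442]
F [-0.1  0.5 -0.4]
w 39.7
clk 11.45
opts [(np.float64(0.8), array([-0.1, -0.8,  0.1])), (np.float64(-179.2), array([ -0.1, 179.2,  -0.2]))]
s ([306, 32, 7, 6, 33], [308.8, 34.2]) [0.9786 0.8816 0.092 ]
s ([383, 270, 11, 10, 62], [388.1, 274.7]) [ 0.558  -0.2539  0.092 ]
s ([343, 331, 12, 13, 84], [348.1, 338.7]) [ 0.3845 -0.3497  0.092 ]
t ([355, 149, 8, 9, 52], [358.6, 153.1]) [ 0.5562 -0.2492  0.092 ]
t ([406, 162, 12, 21, 154], [411.4, 174.6]) [ 0.3437 -0.1451  0.092 ]
w ([292, 206, 38, 35, 841], [310.5, 222.7]) [ 0.5593 -0.2534  0.092 ]
w ([142, 213, 11, 5, 32], [146.5, 214.2]) [ 0.455  -0.2938  0.092 ]
```

View pics/w17c.png

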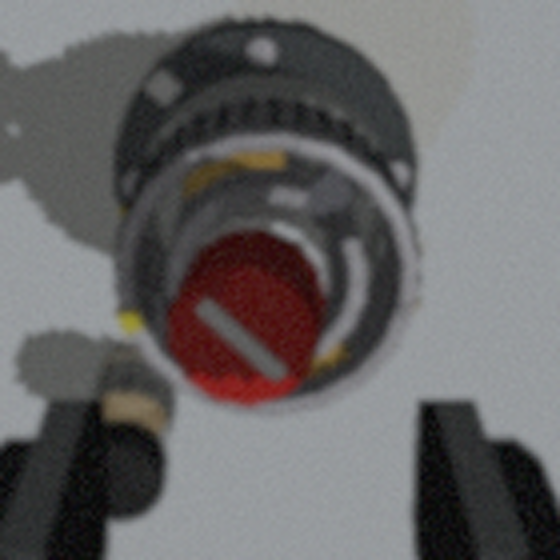

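```bash
python3 - <<'E'
from h import *
s=grab("scene");t=grab("side");d=grab("wrist")
a,b,c=(388.1,274.7),(358.6,153.1),(310.5,222.7)
print(tri(s,a,t,b),tri(s,a,d,c),tri(t,b,d,c))
M=R.from_rotvec(r.get_obs()["orientation"]).as_matrix();tp=r.get_obs()["tcp_pos"]
# fingertips in wrist crop: right inner tip corner (420,402) left (102?,402)
for u in ((250+420/4,140+402/4),(250+105/4,140+402/4)):
    o,v=ray(d,u); q=M.T@(o-tp); w=M.T@v
    # depth where |z|=19.85mm
    k=(np.sign(w[2])*.01985-q[2])/w[2]; print("tip tool xyz",(q+k*w).round(4))
E
```

```text
(array([ 0.55850676, -0.25328138,  0.09064098]), np.float64(0.0004516763219136012)) (array([ 0.55915237, -0.25362187,  0.0912598 ]), np.float64(0.0013777934134956828)) (array([ 0.55960011, -0.25472358,  0.08991573]), np.float64(0.000989413984945043))
tip tool xyz [-0.0078 -0.0317  0.0198]
tip tool xyz [-0.011  -0.0381 -0.0198]
```

Ray geometry puts the real tips about 32 mm behind the reported TCP, which matches the slip. The cap leans to (0.559, −0.2535) and its height hasn't changed. I'll re-grip at TCP z ≈ 0.050.

```bash
python3 - <<'E'
from h import *
for k,v in delta((.5600,-.2515,.050),25).items(): print(k,v)
E
```

```text
tcp [ 0.5615 -0.2484  0.1096]
shift [ 2.1 59.6 -2.8]
jaw 24.2
tilt 0.18
j [ 0.746  0.539 -0.581  1.761  0.355  0.945  0.442]
F [-0.1 -0.3 -0.4]
w 40.3
clk 11.75
opts [(np.float64(0.8), array([-0.1, -0.8,  0.1])), (np.float64(-179.2), array([ -0.2, 179.2,  -0.2]))]
```

>>> drive_tool --pt "2 0 -3 0 0 0 48" --pt "2 20 -3 0 0 0 48" --pt "2 38 -3 0 0 0 48" --pt "2 48 -3 0 0 0 48" --pt "2 48 -3 0 0 0 48"

```text
clock: 12.25
tcp_pos: [0.5585, -0.2514, 0.0602]
orientation: [-1.379, 0.892, -0.893]
contact_force: [0.2, -0.1, -0.3]
grip_width: 0.0483
```

>>> drive_tool --pt "0 4 0 0 0 0 48" --pt "0 8 0 0 0 0 48" --pt "0 8 0 0 0 0 48"

```text
clock: 12.55
tcp_pos: [0.5585, -0.2515, 0.0521]
orientation: [-1.379, 0.892, -0.893]
contact_force: [-0.2, -0.4, -0.5]
grip_width: 0.0476
```

```bash
python3 - <<'E'
from h import *
for k,v in delta((.5600,-.2515,.050),25).items(): print(k,v)
for n in("side","scene"):
    d=grab(n); x,y=map(int,proj(d,(.5622,-.2485,.09)))
    c=cv2.resize(d["frame"][y-35:y+35,x-35:x+35],None,fx=8,fy=8,interpolation=cv2.INTER_CUBIC)
    cv2.imwrite(f"pics/{n}18c.png",cv2.convertScaleAbs(c,alpha=1.3,beta=15))
d=grab("wrist","w18")
E
```

```text
tcp [ 0.5585 -0.2515  0.0521]
shift [0.6 2.1 1.4]
jaw 24.2
tilt 0.03
j [ 0.725  0.608 -0.548  1.799  0.407  0.849  0.406]
F [-0.2 -0.4 -0.5]
w 47.6
clk 12.55
opts [(np.float64(0.8), array([-0. , -0.8, -0. ])), (np.float64(-179.2), array([  0. , 179.2,  -0. ]))]
```

View pics/side18c.png

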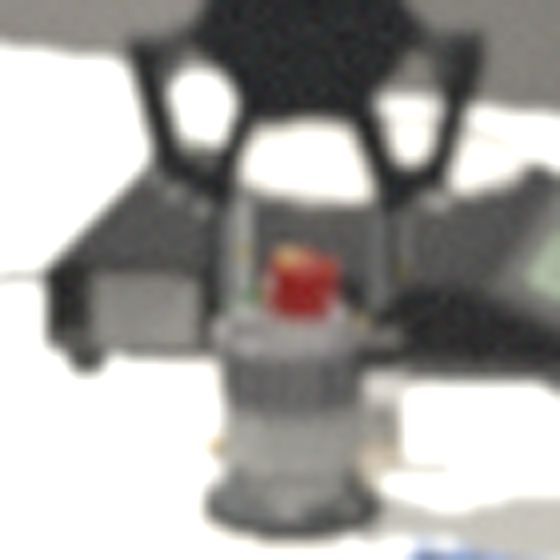

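View pics/w18.png

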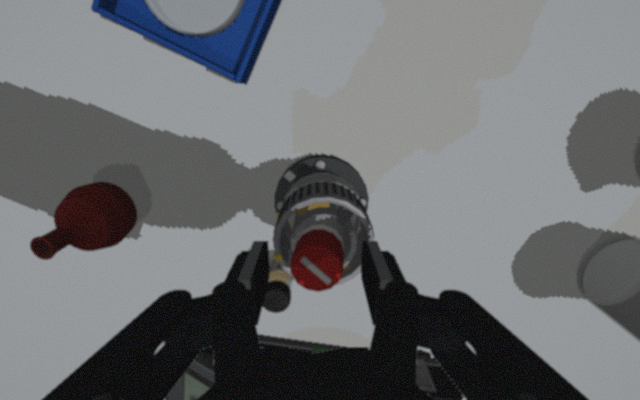

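>>> drive_tool --pt "0 0 0 0 0 0 10" --pt "0 0 0 0 0 0 10" --pt "0 0 0 0 0 0 10" --pt "0 0 0 0 0 0 10" --pt "0 0 0 0 0 0 10" --squeeze 35

```text
clock: 13.2
tcp_pos: [0.56, -0.2512, 0.0531]
orientation: [-1.378, 0.89, -0.894]
contact_force: [3.5, 0.7, 3.4]
grip_width: 0.0246
```

```bash
python3 - <<'E'
from h import *
for k,v in delta((.5622,-.2485,.050),25).items(): print(k,v)
d=grab("wrist","w19")
E
```

```text
tcp [ 0.56   -0.2512  0.0531]
shift [-1.5  3.1  3.1]
jaw 24.2
tilt 0.18
j [ 0.725  0.607 -0.549  1.797  0.406  0.848  0.406]
F [3.5 0.7 3.4]
w 24.6
clk 13.2
opts [(np.float64(0.8), array([-0.2, -0.8,  0.1])), (np.float64(-179.2), array([-1.000e-01,  1.792e+02, -3.000e-01]))]
```

View pics/w19.png

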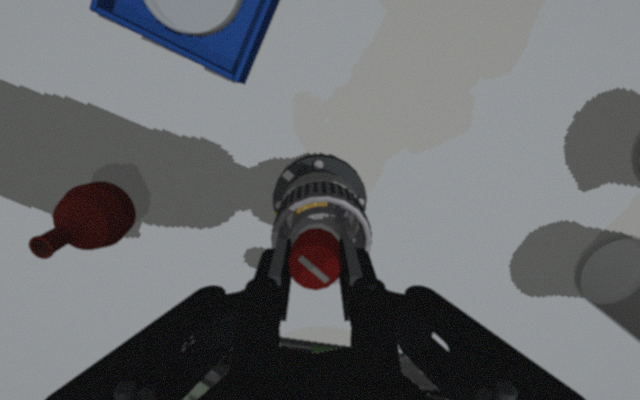

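>>> drive_tool --pt "-0.8 -3 2 0 0 0 10" --pt "-0.8 -12 2 0 0 0 10" --pt "-0.8 -24 2 0 0 0 10" --pt "-0.8 -36 2 0 0 0 10" --pt "-0.8 -36 2 0 0 0 10"

```text
clock: 13.75
tcp_pos: [0.5612, -0.2507, 0.0912]
orientation: [-1.379, 0.89, -0.896]
contact_force: [-2.0, -0.9, 0.7]
grip_width: 0.0242
```

```bash
python3 - <<'E'
from h import *
for k,v in delta((.5622,-.2485,.050),25).items(): print(k,v)
d=grab("wrist","w20")
d=grab("side");cv2.imwrite("pics/sd20.png",cv2.resize(d["frame"][90:200,300:420],None,fx=5,fy=5,interpolation=cv2.INTER_CUBIC))
E
```

```text
tcp [ 0.5612 -0.2507  0.0912]
shift [-1.7 41.2  1.7]
jaw 24.2
tilt 0.23
j [ 0.74   0.561 -0.571  1.773  0.373  0.913  0.431]
F [-2.  -0.9  0.7]
w 24.2
clk 13.75
opts [(np.float64(0.8), array([-0.1, -0.8,  0.2])), (np.float64(-179.2), array([ -0.3, 179.2,  -0.2]))]
```

View pics/sd20.png

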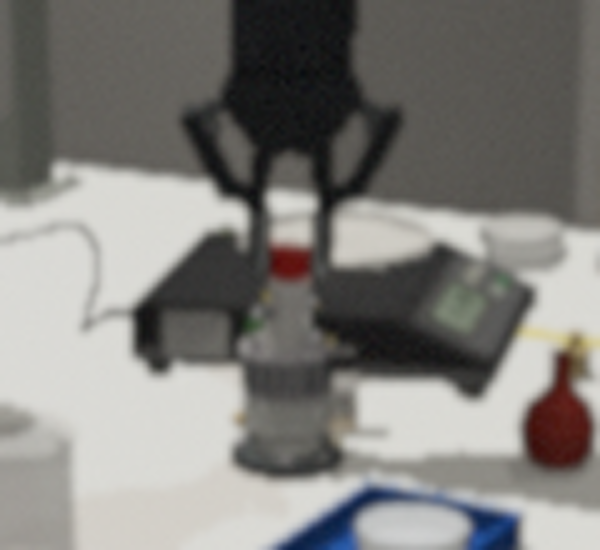

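The cartridge is coming up straight in the grip. I'll keep lifting.

>>> drive_tool --pt "0 -20 0 0 0 0 10" --pt "0 -40 0 0 0 0 10" --pt "0 -60 0 0 0 0 10" --pt "0 -60 0 0 0 0 10"

```text
clock: 14.25
tcp_pos: [0.5628, -0.2504, 0.1521]
orientation: [-1.377, 0.886, -0.899]
contact_force: [0.1, -0.9, -1.2]
grip_width: 0.025
```

```bash
python3 - <<'E'
from h import *
np.set_printoptions(precision=4,suppress=True)
s=grab("scene","s21");t=grab("side","t21")
for k,v in delta((.434,-.087,.15),25).items(): print(k,v)
w=grab("wrist","w21")
c=[plane(w,u,.022) for u in []]
E
```

```text
tcp [ 0.5608 -0.2501  0.1493]
shift [-200.8   -1.3  -48.7]
jaw 24.2
tilt 0.2
j [ 0.764  0.494 -0.6    1.728  0.321  1.015  0.472]
F [-0.4  0.5 -1.5]
w 24.7
clk 14.35
opts [(np.float64(0.8), array([-0.2, -0.8,  0.1])), (np.float64(-179.2), array([ -0.2, 179.2,  -0.2]))]
```

View pics/t21.png

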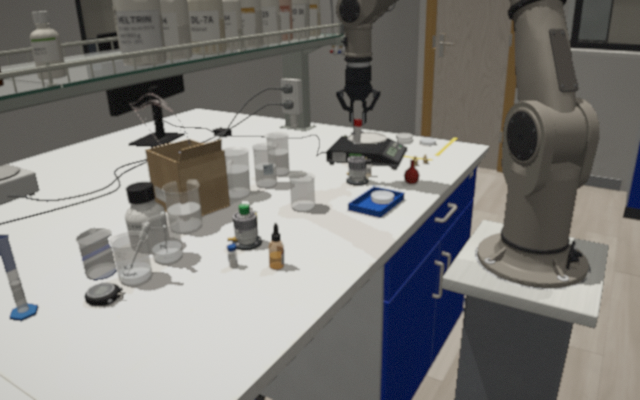

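View pics/w21.png

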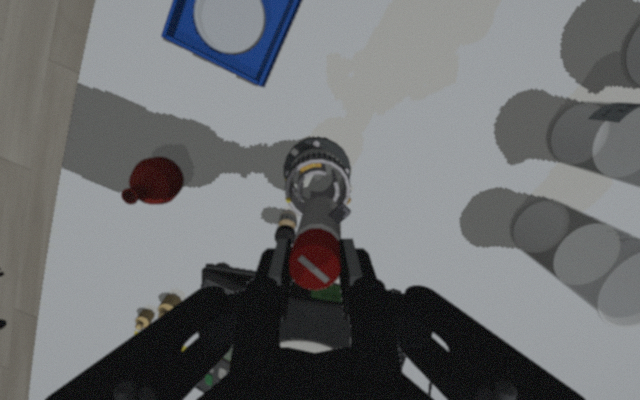

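>>> drive_tool --pt "-40 0 -10 0 0 0 10" --pt "-80 0 -20 0 0 0 10" --pt "-120 0 -30 0 0 0 10" --pt "-160 0 -39 0 0 0 10" --pt "-190 0 -46 0 0 0 10"

```text
clock: 14.9
tcp_pos: [0.4377, -0.0937, 0.147]
orientation: [-1.381, 0.892, -0.891]
contact_force: [-0.1, 1.0, -0.6]
grip_width: 0.0247
```

>>> drive_tool --pt "0 0 0 0 0 0 10" --pt "0 0 0 0 0 0 10"

```text
clock: 15.1
tcp_pos: [0.4368, -0.0934, 0.1463]
orientation: [-1.382, 0.892, -0.89]
contact_force: [0.8, -1.0, 0.1]
grip_width: 0.0247
```

```bash
python3 - <<'E'
from h import *
np.set_printoptions(precision=4,suppress=True)
s=grab("scene","s22");t=grab("side","t22");w=grab("wrist","w22")
for k,v in delta((.434,-.087,.06),25).items(): print(k,v)
for n,d,(x0,y0,x1,y1) in (("s",s,(270,200,390,320)),("t",t,(320,120,420,220))):
    cv2.imwrite(f"pics/{n}22c.png",cv2.resize(d["frame"][y0:y1,x0:x1],None,fx=5,fy=5,interpolation=cv2.INTER_CUBIC))
E
```

```text
tcp [ 0.4383 -0.0945  0.1467]
shift [-8.6 86.7 -0.8]
jaw 24.2
tilt 0.06
j [ 0.712  0.243 -0.716  2.092  0.207  0.875  0.299]
F [-0.   0.1 -0.2]
w 24.5
clk 15.25
opts [(np.float64(0.8), array([ 0. , -0.8, -0.1])), (np.float64(-179.2), array([  0.1, 179.2,   0. ]))]
```

View pics/s22c.png

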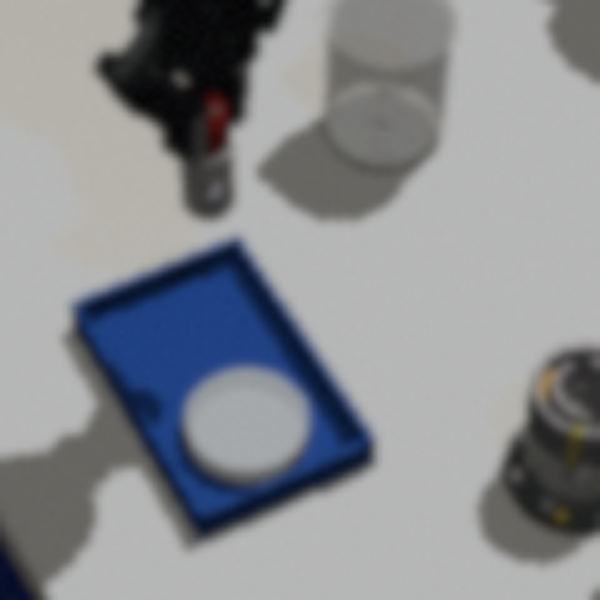

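View pics/t22c.png

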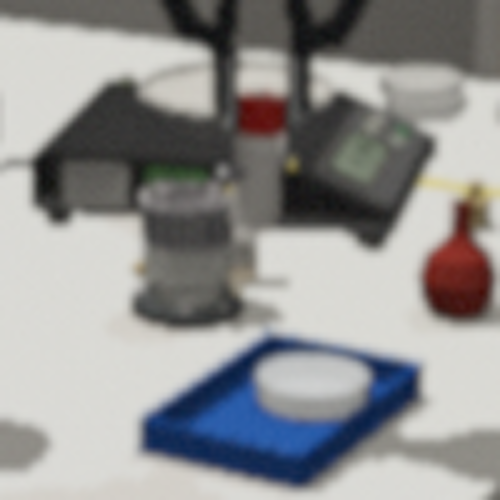

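View pics/w22.png

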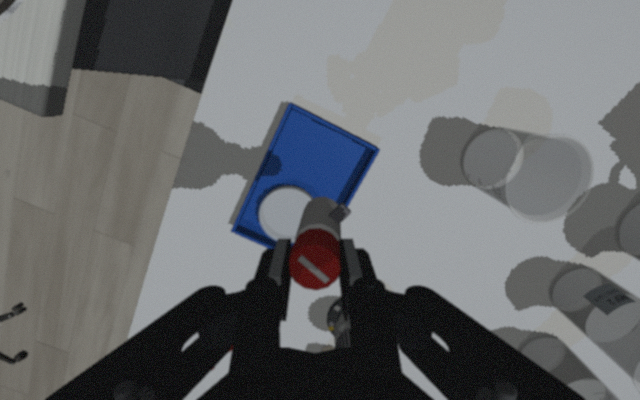

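```bash
python3 - <<'E'
from h import *
np.set_printoptions(precision=4,suppress=True)
s=grab("scene");t=grab("side")
f=lambda x,y:(270+x/5,200+y/5); g=lambda x,y:(320+x/5,120+y/5)
print("bottom",plane(s,f(208,203),.123),tri(s,f(208,203),t,g(262,215)))
c=[plane(s,f(*u),.022) for u in [(240,240),(76,310),(200,532),(374,447)]]
print(c,np.mean(c,0),"dish",plane(s,f(247,420),.017))
ct=[plane(t,g(*u),.022) for u in [(145,430),(300,470),(420,365),(270,338)]]; print(ct,np.mean(ct,0),"dish",plane(t,g(315,372),.019))
print(r.get_obs()["tcp_pos"])
E
```

```text
bottom [ 0.4391 -0.0942  0.123 ] (array([ 0.437 , -0.0966,  0.1254]), np.float64(0.002024582810751352))
[array([ 0.483 , -0.0512,  0.022 ]), array([ 0.3852, -0.0496,  0.022 ]), array([ 0.375 , -0.1992,  0.022 ]), array([ 0.4746, -0.1991,  0.022 ])] [ 0.4294 -0.1248  0.022 ] dish [ 0.4296 -0.1507  0.017 ]
[array([ 0.4681, -0.0241,  0.022 ]), array([ 0.3741, -0.0162,  0.022 ]), array([ 0.3751, -0.1758,  0.022 ]), array([ 0.4673, -0.1741,  0.022 ])] [ 0.4212 -0.0976  0.022 ] dish [ 0.4257 -0.1459  0.019 ]
[ 0.4382 -0.0944  0.1467]
```

```bash
python3 - <<'E'
from h import *
np.set_printoptions(precision=4,suppress=True)
s=grab("scene");t=grab("side");w=grab("wrist")
print([plane(w,u,.022) for u in [(291,103),(379,150),(232,231)]], "dish",plane(w,(285,213),.019))
# blue mask outlines
for n,d in(("s",s),("t",t)):
    h=cv2.cvtColor(d["frame"],cv2.COLOR_BGR2HSV); m=cv2.inRange(h,(100,120,40),(128,255,255))
    roi=np.zeros_like(m); 
    if n=="s": roi[230:320,270:360]=255
    else: roi[180:225,340:412]=255
    m&=roi; cs=max(cv2.findContours(m,0,2)[0],key=cv2.contourArea)
    hull=cv2.convexHull(cs); ap=cv2.approxPolyDP(hull,2.5,True)[:,0]; print(n,ap.tolist())
E
```

```text
[array([ 0.3875, -0.0388,  0.022 ]), array([ 0.4839, -0.0442,  0.022 ]), array([ 0.3809, -0.1867,  0.022 ])] dish [ 0.4253 -0.1451  0.019 ]
s [[317, 249], [343, 289], [310, 305], [286, 261]]
t [[402, 194], [398, 202], [379, 216], [349, 208], [350, 203], [373, 188]]
```

```bash
python3 - <<'E'
from h import *
for k,v in delta((.433,-.084,.035),25).items(): print(k,v)
E
```

```text
tcp [ 0.438  -0.094   0.1468]
shift [-11.  111.9  -0.4]
jaw 24.2
tilt 0.06
j [ 0.712  0.243 -0.717  2.093  0.206  0.876  0.299]
F [0.4 0.5 0.1]
w 24.5
clk 15.5
opts [(np.float64(0.8), array([ 0. , -0.8, -0.1])), (np.float64(-179.2), array([1.000e-01, 1.792e+02, 0.000e+00]))]
```

>>> drive_tool --pt "-11 20 0 0 0 0 10" --pt "-11 60 0 0 0 0 10" --pt "-11 95 0 0 0 0 10" --pt "-11 108 0 0 0 0 10" --pt "-11 110 0 0 0 0 10"

```text
clock: 16.0
tcp_pos: [0.4324, -0.0837, 0.0357]
orientation: [-1.381, 0.896, -0.889]
contact_force: [-0.8, 0.7, -0.8]
grip_width: 0.0248
```

```bash
python3 - <<'E'
from h import *
s=grab("scene","s23");t=grab("side","t23");w=grab("wrist","w23")
for k,v in delta((.433,-.084,.0265),25).items(): print(k,v)
for n,d,(x0,y0,x1,y1) in (("s",s,(270,200,390,320)),("t",t,(320,120,420,220))):
    cv2.imwrite(f"pics/{n}23c.png",cv2.resize(d["frame"][y0:y1,x0:x1],None,fx=5,fy=5,interpolation=cv2.INTER_CUBIC))
E
```

```text
tcp [ 0.4346 -0.084   0.038 ]
shift [-0.6 11.5 -1.5]
jaw 24.2
tilt 0.07
j [ 0.584  0.418 -0.628  2.195  0.41   0.641  0.086]
F [ 0.4 -0.  -0.1]
w 24.6
clk 16.15
opts [(np.float64(0.8), array([-0.1, -0.8,  0. ])), (np.float64(-179.2), array([-0.000e+00,  1.792e+02, -1.000e-01]))]
```

View pics/s23c.png

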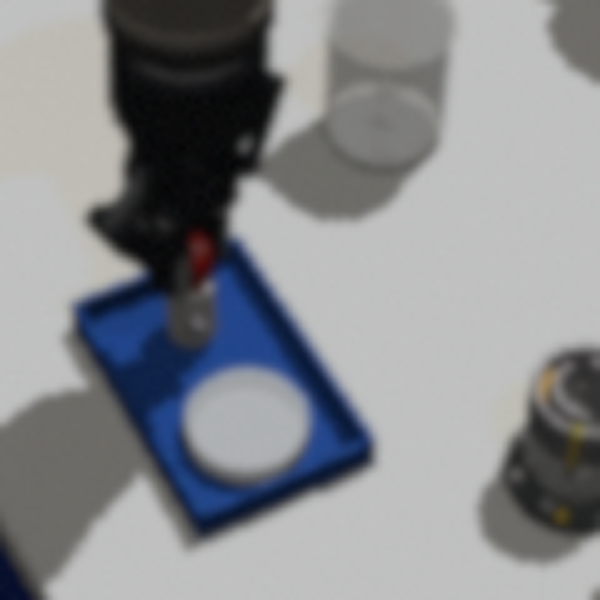

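View pics/t23c.png

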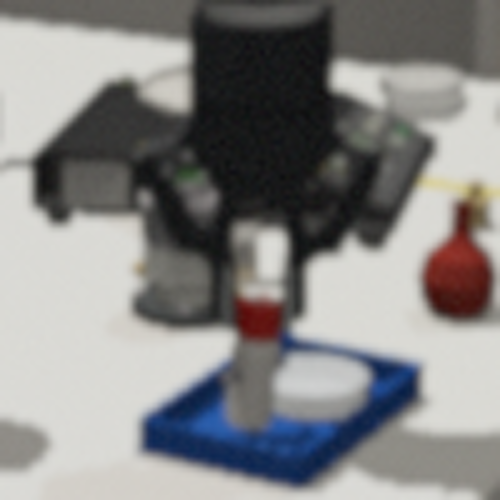

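Both views show the cartridge clear between the dish and the wall. Now down in small steps until it touches.

>>> drive_tool --pt "0 3 0 0 0 0 10" --pt "0 6 0 0 0 0 10" --pt "0 9 0 0 0 0 10" --pt "0 9 0 0 0 0 10"

```text
clock: 16.55
tcp_pos: [0.4344, -0.0841, 0.0289]
orientation: [-1.379, 0.892, -0.893]
contact_force: [0.1, 0.7, -1.0]
grip_width: 0.0246
```

>>> drive_tool --pt "0 1.5 0 0 0 0 10" --pt "0 1.5 0 0 0 0 10"

```text
clock: 16.75
tcp_pos: [0.4344, -0.0841, 0.0273]
orientation: [-1.379, 0.892, -0.893]
contact_force: [0.9, 0.6, -1.2]
grip_width: 0.0249
```

>>> drive_tool --pt "0 1 0 0 0 0 10" --pt "0 1 0 0 0 0 10"

```text
clock: 16.95
tcp_pos: [0.4349, -0.0842, 0.0269]
orientation: [-1.38, 0.891, -0.894]
contact_force: [-0.7, -0.4, 8.3]
grip_width: 0.0245
```

>>> drive_tool --pt "0 1 0 0 0 0 10" --pt "0 1 0 0 0 0 10"

```text
clock: 17.15
tcp_pos: [0.4354, -0.0845, 0.0268]
orientation: [-1.38, 0.891, -0.895]
contact_force: [-4.2, -0.1, 14.0]
grip_width: 0.0243
```

>>> drive_tool --pt "0 1 0 0 0 0 10" --pt "0 1 0 0 0 0 10"

```text
clock: 17.35
tcp_pos: [0.4356, -0.0849, 0.0267]
orientation: [-1.382, 0.89, -0.896]
contact_force: [-4.0, -0.4, 15.7]
grip_width: 0.0245
```

Contact came at z = 0.027, exactly as predicted. I'll ease off and open.

>>> drive_tool --pt "0 -1 0 0 0 0 24" --pt "0 -1 0 0 0 0 28" --pt "0 -1 0 0 0 0 36" --pt "0 -1 0 0 0 0 44" --pt "0 -1 0 0 0 0 44"

```text
clock: 17.85
tcp_pos: [0.4355, -0.0849, 0.0276]
orientation: [-1.382, 0.89, -0.896]
contact_force: [0.8, 0.8, -0.3]
grip_width: 0.044
```

```bash
python3 - <<'E'
from h import *
s=grab("scene","s24");t=grab("side","t24");w=grab("wrist","w24")
for k,v in delta((.433,-.084,.0265),25).items(): print(k,v)
for n,d,(x0,y0,x1,y1) in (("s",s,(270,200,390,320)),("t",t,(320,120,420,220))):
    cv2.imwrite(f"pics/{n}24c.png",cv2.resize(d["frame"][y0:y1,x0:x1],None,fx=5,fy=5,interpolation=cv2.INTER_CUBIC))
E
```

```text
tcp [ 0.4356 -0.0849  0.0277]
shift [-1.8  1.1 -2. ]
jaw 24.2
tilt 0.21
j [ 0.565  0.437 -0.61   2.2    0.436  0.62   0.062]
F [ 0.8  0.8 -0.1]
w 44.1
clk 18.0
opts [(np.float64(0.8), array([-0. , -0.8,  0.2])), (np.float64(-179.2), array([ -0.3, 179.2,  -0. ]))]
```

View pics/t24c.png

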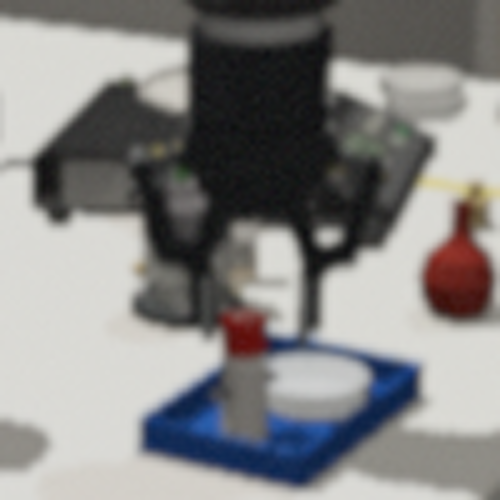

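View pics/w24.png

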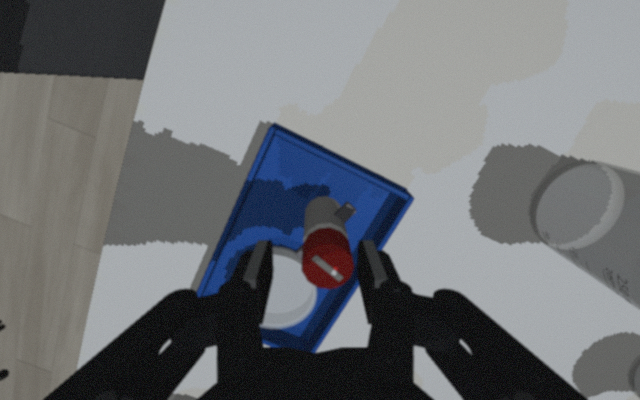

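>>> drive_tool --pt "0 0 3 0 0 0 56" --pt "0 0 3 0 0 0 56" --pt "0 -20 3 0 0 0 56" --pt "0 -55 3 0 0 0 56" --pt "0 -90 3 0 0 0 66"

```text
clock: 18.5
tcp_pos: [0.4375, -0.0829, 0.1183]
orientation: [-1.382, 0.891, -0.894]
contact_force: [0.1, 0.1, -0.4]
grip_width: 0.066
```

```bash
python3 - <<'E'
from h import *
s=grab("scene","s25");t=grab("side","t25")
for k,v in delta((.5625,-.2482,.12),25).items(): print(k,v)
for n,d,(x0,y0,x1,y1) in (("s",s,(270,200,420,320)),("t",t,(320,120,420,220))):
    cv2.imwrite(f"pics/{n}25c.png",cv2.resize(d["frame"][y0:y1,x0:x1],None,fx=5,fy=5,interpolation=cv2.INTER_CUBIC))
E
```

```text
tcp [ 0.4414 -0.0834  0.1215]
shift [199.9   3.4  43. ]
jaw 24.2
tilt 0.6
j [ 0.675  0.281 -0.717  2.123  0.261  0.813  0.22 ]
F [0.6 0.1 0.4]
w 65.7
clk 18.6
opts [(np.float64(0.8), array([-0.4, -0.8,  0.5])), (np.float64(-179.2), array([ -0.7, 179.2,  -0.6]))]
```

View pics/t25c.png

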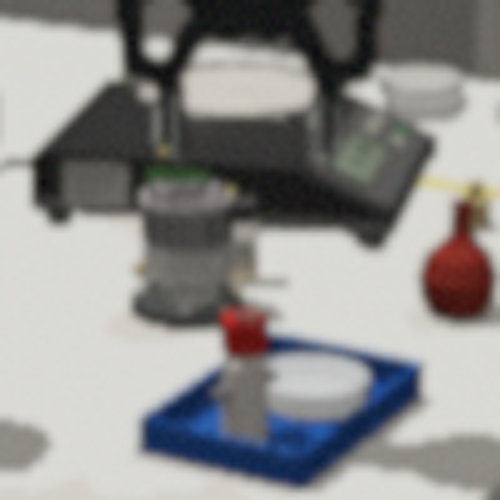

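View pics/s25c.png

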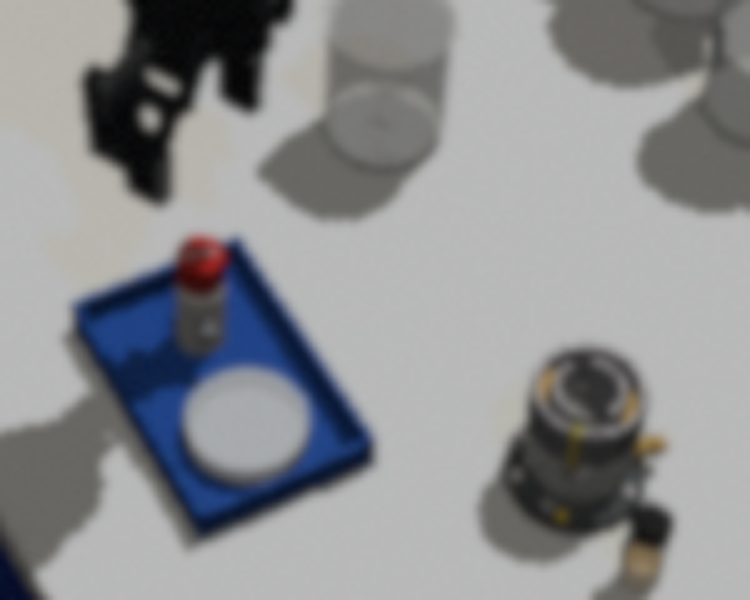

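The cartridge stands upright on the tray floor beside the dish, and the stripe is over the yellow mark. I'll go back to the collar.

>>> drive_tool --pt "40 0 9 0 0 0 85" --pt "80 0 18 0 0 0 85" --pt "120 0 26 0 0 0 85" --pt "160 0 35 0 0 0 85" --pt "190 0 41 0 0 0 85"

```text
clock: 19.1
tcp_pos: [0.5574, -0.2424, 0.1223]
orientation: [-1.379, 0.886, -0.902]
contact_force: [0.0, 0.1, 0.4]
grip_width: 0.085
```

>>> drive_tool --pt "0 0 0 0 0 0 75" --pt "0 0 0 0 0 0 75"

```text
clock: 19.3
tcp_pos: [0.5569, -0.2426, 0.121]
orientation: [-1.379, 0.888, -0.902]
contact_force: [-0.4, 0.2, 0.3]
grip_width: 0.0748
```

```bash
python3 - <<'E'
from h import *
grab("wrist","w26"); grab("wrist")
for k,v in delta((.5622,-.2485,.027),24.2).items(): print(k,v)
E
```

```text
tcp [ 0.5566 -0.2409  0.1217]
shift [ 8.5 94.8  1.5]
jaw 24.2
tilt 0.49
j [ 0.758  0.514 -0.605  1.773  0.353  0.955  0.43 ]
F [-0.3  0.3  0.7]
w 75.1
clk 19.4
opts [(np.float64(0.0), array([-0.3, -0. ,  0.4])), (np.float64(-180.0), array([ -0.6, 180. ,  -0.4]))]
```

View pics/w26.png

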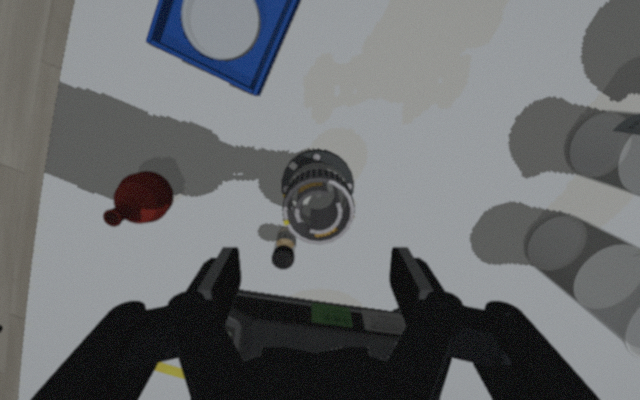

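>>> drive_tool --pt "8.5 0 1.5 -0.3 0 0.4 75" --pt "8.5 30 1.5 -0.3 0 0.4 75" --pt "8.5 60 1.5 -0.3 0 0.4 75" --pt "8.5 85 1.5 -0.3 0 0.4 75" --pt "8.5 95 1.5 -0.3 0 0.4 75"

```text
clock: 19.9
tcp_pos: [0.5606, -0.2478, 0.0245]
orientation: [-1.381, 0.896, -0.889]
contact_force: [-0.4, -0.6, 0.5]
grip_width: 0.0753
```

>>> drive_tool --pt "0 0 0 0 0 0 75" --pt "0 0 0 0 0 0 75"

```text
clock: 20.1
tcp_pos: [0.5611, -0.2475, 0.0252]
orientation: [-1.381, 0.895, -0.889]
contact_force: [-1.0, 0.3, 0.4]
grip_width: 0.0746
```

```bash
python3 - <<'E'
from h import *
grab("wrist","w27")
for k,v in delta((.5622,-.2485,.027),24.2).items(): print(k,v)
E
```

```text
tcp [ 0.5615 -0.2478  0.0257]
shift [ 1.  -1.3  0.3]
jaw 24.3
tilt 0.14
j [ 0.713  0.648 -0.544  1.805  0.444  0.814  0.371]
F [0.7 0.3 0.5]
w 74.9
clk 20.15
opts [(np.float64(-0.1), array([ 0.1,  0.1, -0.1])), (np.float64(179.9), array([-1.000e-01, -1.799e+02, -2.000e-01]))]
```

View pics/w27.png

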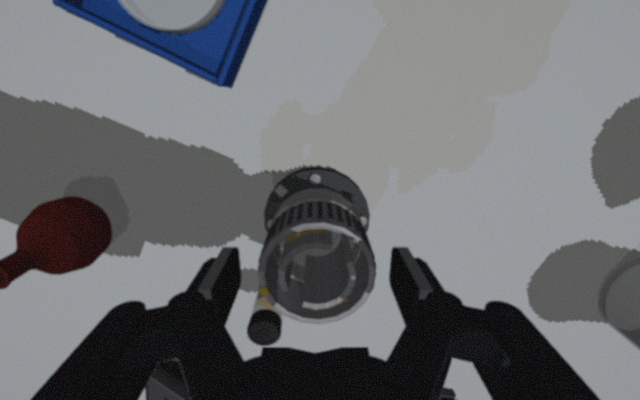

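Centred on the collar, so I'll close and then lift.

>>> drive_tool --pt "0.8 0 0 0 0 0 40" --pt "0.8 0 0 0 0 0 40" --pt "0.8 0 0 0 0 0 40" --pt "0.8 0 0 0 0 0 40" --pt "0.8 0 0 0 0 0 40" --squeeze 80

```text
clock: 20.65
tcp_pos: [0.563, -0.2491, 0.0281]
orientation: [-1.381, 0.892, -0.893]
contact_force: [-3.8, 0.4, 10.7]
grip_width: 0.0536
```

>>> drive_tool --pt "0 0 0 0 0 0 40" --pt "0 -5 0 0 0 0 40" --pt "0 -9 0 0 0 0 40" --pt "0 -11.5 0 0 0 0 40" --pt "0 -11.5 0 0 0 0 40"

```text
clock: 21.15
tcp_pos: [0.5628, -0.249, 0.0396]
orientation: [-1.381, 0.892, -0.893]
contact_force: [1.5, 0.7, -9.4]
grip_width: 0.0531
```

```bash
python3 - <<'E'
from h import *
for k,v in delta((.5622,-.2485,.027),24.2).items(): print(k,v)
print(r.get_obs()["moment"])
grab("wrist","w28")
E
```

```text
tcp [ 0.5628 -0.249   0.0396]
shift [-0.7 12.6 -0.3]
jaw 24.2
tilt 0.06
j [ 0.72   0.631 -0.552  1.797  0.432  0.836  0.381]
F [ 1.5  0.7 -9.4]
w 53.1
clk 21.15
opts [(np.float64(-0.0), array([0., 0., 0.])), (np.float64(180.0), array([ 1.0e-01, -1.8e+02, -1.0e-01]))]
[ 0.15646132 -0.42204869  0.04943031]
```

View pics/w28.png

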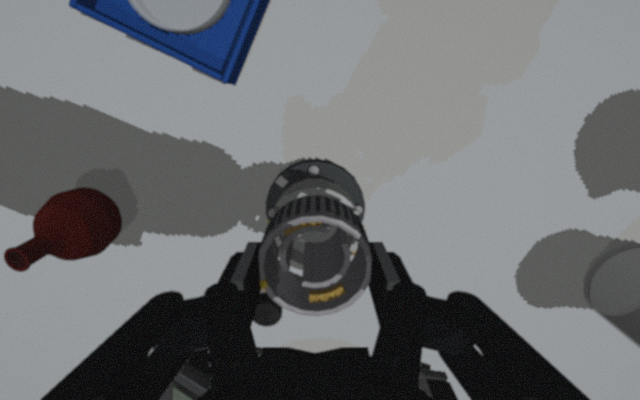

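The collar is up with −9.4 N on the tool. Now I'll turn it clockwise.

>>> drive_tool --pt "0 0 0 0 7 0 40" --pt "0 0 0 0 15 0 40" --pt "0 0 0 0 23 0 40" --pt "0 0 0 0 31 0 40" --pt "0 0 0 0 31 0 40"

```text
clock: 21.7
tcp_pos: [0.5625, -0.2491, 0.0391]
orientation: [-1.152, 1.297, -1.297]
contact_force: [0.5, -0.5, -9.8]
grip_width: 0.0533
```

>>> drive_tool --pt "0 0 0 0 7 0 40" --pt "0 0 0 0 15 0 40" --pt "0 0 0 0 23 0 40" --pt "0 0 0 0 28.5 0 40" --pt "0 0 0 0 28.5 0 40"

```text
clock: 22.2
tcp_pos: [0.5621, -0.249, 0.0387]
orientation: [-0.856, 1.646, -1.646]
contact_force: [0.1, -0.6, -9.5]
grip_width: 0.0532
```

```bash
python3 - <<'E'
from h import *
for k,v in delta((.5622,-.2485,.027),-35.1).items(): print(k,v)
print(r.get_obs()["moment"])
s=grab("scene"); cv2.imwrite("pics/s29c.png",cv2.resize(s["frame"][237:307,350:420],None,fx=8,fy=8,interpolation=cv2.INTER_CUBIC))
grab("wrist","w29")
E
```

```text
tcp [ 0.5621 -0.249   0.0387]
shift [-0.5 11.7 -0.2]
jaw -35.2
tilt 0.15
j [ 0.539  0.587 -0.302  1.811  0.239  0.781 -0.5  ]
F [ 0.1 -0.6 -9.5]
w 53.2
clk 22.2
opts [(np.float64(0.1), array([ 0.1, -0.1,  0.1])), (np.float64(-179.9), array([-2.000e-01,  1.799e+02,  1.000e-01]))]
[-0.1212139  -0.17877714 -0.05406835]
```

View pics/w29.png

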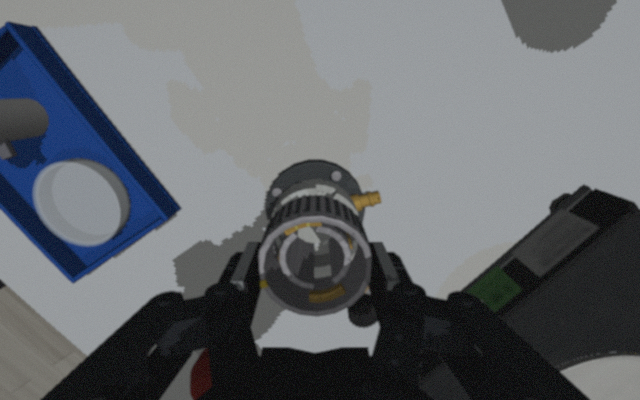

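View pics/s29c.png

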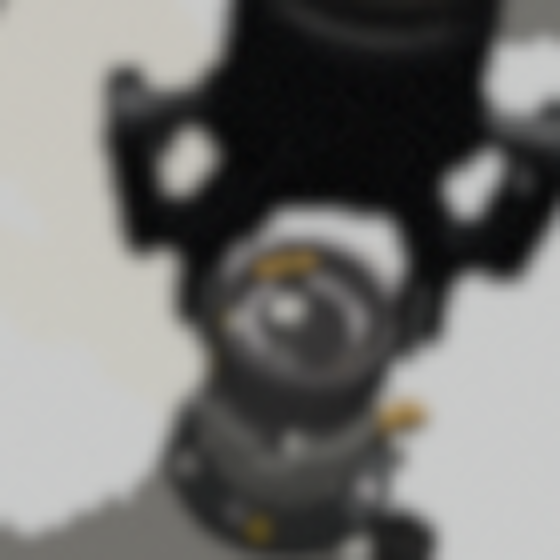

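>>> drive_tool --pt "0 0 0 0 1 0 40" --pt "0 0 0 0 2 0 40" --pt "0 0 0 0 2 0 40"

```text
clock: 22.6
tcp_pos: [0.5621, -0.2489, 0.0387]
orientation: [-0.835, 1.666, -1.667]
contact_force: [0.5, -1.7, -9.9]
grip_width: 0.0533
```

```bash
python3 - <<'E'
from h import *
o=delta((0,0,0)); print(o["jaw"],o["F"],r.get_obs()["moment"])
E
```

```text
-36.9 [ 0.5 -1.7 -9.9] [-0.26017654 -0.20501408  0.96984363]
```

A +0.97 Nm moment shows it is at the locked end stop. I'll ease back 0.5°, lower and release.

>>> drive_tool --pt "0 4 0 0 -0.5 0 40" --pt "0 8 0 0 -0.5 0 40" --pt "0 11 0 0 -0.5 0 40" --pt "0 11 0 0 -0.5 0 40" --pt "0 11 0 0 -0.5 0 75"

```text
clock: 23.1
tcp_pos: [0.5628, -0.249, 0.0283]
orientation: [-0.839, 1.66, -1.662]
contact_force: [0.2, 0.8, -0.7]
grip_width: 0.0663
```

>>> drive_tool --pt "0 0 0 0 0 0 75" --pt "0 0 0 0 0 0 75" --pt "0 0 0 0 0 0 75" --pt "0 -20 0 0 0 0 75" --pt "0 -60 0 0 0 0 75"

```text
clock: 23.6
tcp_pos: [0.5604, -0.2481, 0.0861]
orientation: [-0.844, 1.666, -1.659]
contact_force: [1.1, 0.2, 0.9]
grip_width: 0.075
```

>>> drive_tool --pt "0 -50 0 0 0 0 80" --pt "0 -100 0 0 0 0 80" --pt "0 -100 0 0 0 0 80"

```text
clock: 23.9
tcp_pos: [0.566, -0.2495, 0.1942]
orientation: [-0.833, 1.654, -1.666]
contact_force: [0.3, 0.6, 1.0]
grip_width: 0.0798
```

```bash
python3 - <<'E'
from h import *
np.set_printoptions(precision=4,suppress=True)
s=grab("scene","s30");t=grab("side","t30");w=grab("wrist","w30")
print(delta((0,0,0)))
cv2.imwrite("pics/s30c.png",cv2.resize(s["frame"][230:320,270:420],None,fx=5,fy=5,interpolation=cv2.INTER_CUBIC))
cv2.imwrite("pics/t30c.png",cv2.resize(t["frame"][130:220,330:430],None,fx=6,fy=6,interpolation=cv2.INTER_CUBIC))
for q,n in((s,"s"),(t,"t")): print(n,blobs(q["frame"],(170,120,60),(8,255,255)))
E
```

```text
{'tcp': array([ 0.5608, -0.2482,  0.1858]), 'shift': array([ 133.3,  189.7, -597.4]), 'jaw': np.float64(-36.5), 'tilt': np.float64(0.38), 'j': array([ 0.57 ,  0.416, -0.337,  1.701,  0.155,  1.058, -0.455]), 'F': array([ 0.6,  1.2, -0.1]), 'w': 79.8, 'clk': 24.05}
s [([306, 32, 7, 6, 34], [308.9, 34.2]), ([306, 248, 10, 9, 57], [310.1, 252.5]), ([343, 333, 18, 13, 123], [352.4, 339.6])]
t [([406, 161, 12, 22, 156], [411.5, 174.4]), ([364, 182, 9, 9, 60], [368.4, 186.2])]
```

View pics/s30c.png

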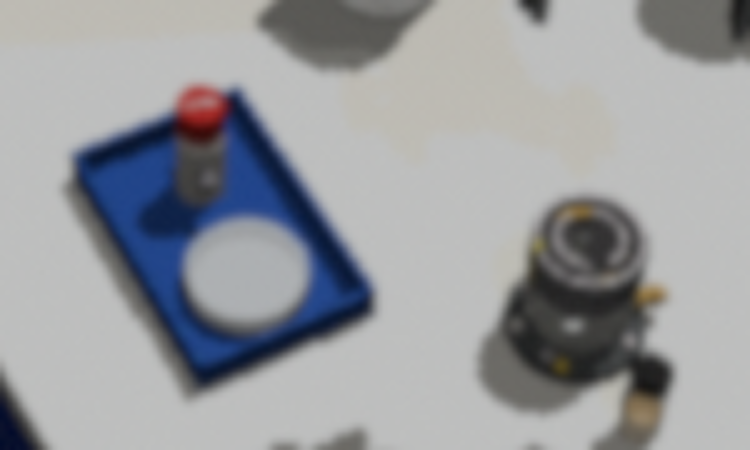

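View pics/t30c.png

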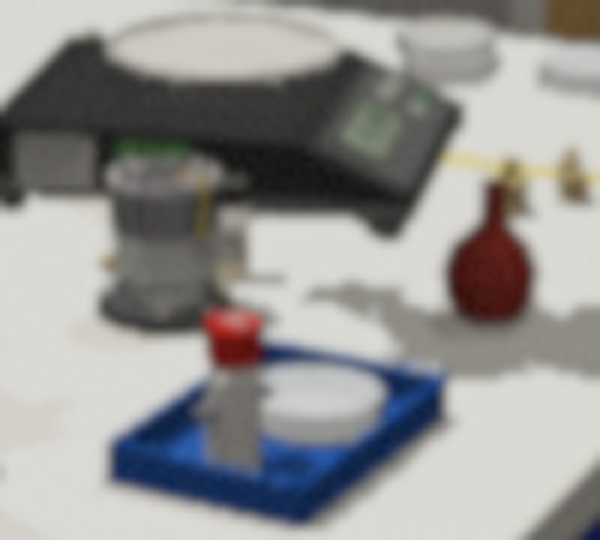

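View pics/w30.png

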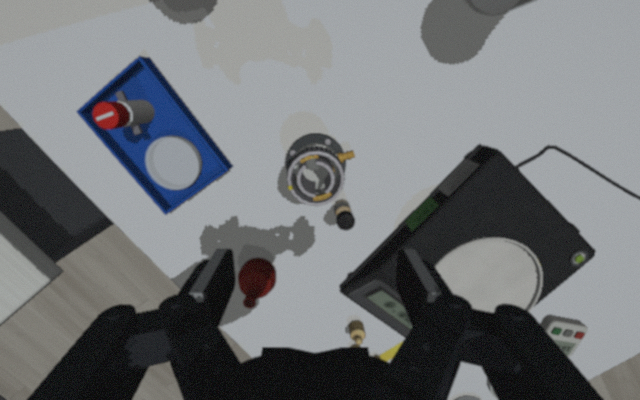

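```bash
python3 - <<'E'
from h import *
np.set_printoptions(precision=4,suppress=True)
s=grab("scene");t=grab("side")
a=cv2.imread("pics/side0.png"); b=t["frame"]
for x in (348,352,362): print(x,a[158:190,x].mean(1).round().astype(int).tolist(),"\n   ",b[158:190,x].mean(1).round().astype(int).tolist())
# yellow stripe rows
for n,im in(("0",a),("now",b)): print(n,[q for q in blobs(im,(18,90,60),(35,255,255),roi=(335,140,385,195),mina=4)])
print("cap",tri(s,(310.1,252.5),t,(368.4,186.2)))
print("base",tri(s,(270+200/5,230+198/5),t,(330+236/6,130+462/6)))
E
```

```text
348 [119, 129, 117, 97, 97, 119, 138, 146, 153, 161, 170, 177, 183, 181, 162, 133, 130, 153, 165, 155, 127, 95, 81, 74, 76, 118, 166, 195, 204, 208, 211, 214] 
    [120, 132, 120, 100, 95, 117, 135, 142, 150, 159, 170, 177, 185, 181, 160, 134, 130, 153, 165, 153, 127, 96, 81, 73, 76, 117, 167, 195, 206, 207, 211, 215]
352 [133, 128, 124, 119, 97, 75, 68, 69, 68, 67, 71, 86, 103, 113, 112, 112, 112, 113, 107, 97, 92, 87, 83, 79, 72, 66, 99, 155, 192, 206, 210, 214] 
    [122, 115, 118, 117, 97, 74, 67, 66, 67, 66, 72, 88, 104, 111, 113, 112, 113, 114, 108, 97, 89, 87, 83, 76, 73, 66, 101, 156, 192, 205, 211, 215]
362 [113, 112, 110, 101, 85, 70, 65, 66, 66, 64, 66, 80, 86, 91, 94, 99, 102, 103, 100, 95, 95, 92, 81, 66, 59, 54, 79, 138, 186, 210, 216, 216] 
    [132, 136, 128, 106, 82, 67, 60, 61, 61, 66, 72, 79, 87, 90, 96, 100, 102, 102, 101, 95, 92, 92, 82, 69, 60, 59, 77, 133, 183, 208, 214, 214]
0 [([363, 162, 2, 7, 13], [363.5, 165.2])]
now [([363, 162, 2, 7, 12], [363.4, 164.6])]
cap (array([ 0.4408, -0.0829,  0.0629]), np.float64(0.0006069328510463816))
base (array([ 0.4385, -0.0879, -0.0002]), np.float64(0.0021367122984345768))
```

The collar's brightness profile and stripe position match the first picture: (363.4,164.6) now against (363.5,165.2). The cap centre at z = 0.063 matches a cartridge standing on the tray floor (0.064). I'm handing in.

```bash
python3 - <<'E'
from h import *
print(r.hand_in())
E
```

```text
the job is handed in; nothing more can be done
None
```

I carried out every step and handed the job in at about 24 s of the 64 s allowed; the hand-in reports no verdict.

**What I did:** I pulled the red collar up, turned it about 60° counterclockwise to the end stop, and lowered it into the released notch. I then lifted the cartridge out, stood it in the tray beside the petri dish, and turned the collar back to the locked stop and lowered it.

**Last checks:**
- **Collar:** Its brightness profile and stripe in the side view match the first picture to within a pixel, so it is down and locked.
- **Cartridge:** It stands upright, with the cap centre measured at z = 0.063 against an expected 0.064. It leans a few degrees at most by the images.
- **Robot:** It was clear of everything, with about zero force at the end.
- **Other objects:** The petri dish, bulb and vial beside the red coupler look unmoved. I stayed well away from the green coupler but did not measure it again.

**What disagreed or went wrong:**
- **Fingertips:** In the images they sat about 20 to 35 mm behind the nominal TCP (tool point), so I set the grasp heights from the images.
- **First cap grasp:** It slipped off the cap's top edge and left the cartridge leaning slightly in its socket. This was after the collar had dropped into the released notch. The second grasp held.
- **Tray position:** Camera estimates differed by 10 to 20 mm, so I placed the cartridge in the middle of the free space. A rough reading of its base came out at z = 0.000, about 4 mm lower than the tray floor.

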